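# Set up the jeweller's die bed

## Robot

A 7-joint arm with a two-finger parallel gripper is mounted at the origin on the work surface. World frame = base frame: x ahead of the robot, y to its left, z up, the work surface at z = 0. Lengths are in m, angles in rad, forces in N, time in s.
With the tool pointing down it reaches from about 0.35 to 0.9 m from the base axis. Payload 8.1 kg.
Tool frame: the origin (TCP) lies at the very end of the fingers, on their centre line; the grasp point (between the pads) lies 19 mm behind it (arm.tcp_to_grasp is the distance from the TCP to the grasp point, in m); z points along the fingers, y is the line along which they close (so a half turn about z gives the same grasp; the last joint's range is limited). The gripper opens to 92 mm and grips with 3 to 60 N. Pads are 19 mm wide; open, the fingers measure 130 mm over their backs; the gripper's body (75 mm by 190 mm) begins 47 mm behind the grasp point.
Start: joints at [-1.27, 0.434, 0.025, 1.573, -0.012, 1.134, -0.075], TCP at [0.246, 0.575, 0.227] pointing down, gripper open.
Joint ranges: [-2.62, 2.62], [-0.44, 2.09], [-1.27, 1.32], [0.08, 2.57], [-1.32, 4.46], [0.12, 2], [-2.74, 2.74]. Speed limits (rad/s): [2.22, 2.22, 3.01, 3.01, 3.14, 3.14, 3.14].

## Interface

Orientations are given as a rotation vector (axis times angle).
In Python, from cell import arm gives the robot as it stands.
- The arm moves only by the shell command python3 nudge.py 'ROWS' [FORCE]. ROWS is a JSON list of rows, 1 to 10 of them, each of 5 numbers: dx, dy, dz in m, then a turn about the tool's z in rad, then the opening from 0.0 (shut) to 1.0 (fully open); each row shifts and turns the commanded pose from where the row before left it, along the tool's axes as they then stand; what a row does not reach is not made up. A row lasts 1/10 s, in which the tool goes at most 0.05 m and 0.15 rad, less where a joint would pass 70% of its speed; a pose out of reach is approached as far as the arm can. The fingers move at their own pace and stop on an object; FORCE is the grip in N (left out, the last holds). Time passes only in rows, so rows that do not move let the fingers close. It prints the time, the measured TCP pose, the force, the opening and the grip force at its end.
- arm.observe(): the state, without advancing time (a new reading comes with each control period).
- arm.get_image(name): name is "side" or "top" or "wrist"; returns a dict with "image" (480x640x3 uint8, blue, green, red), "fx", "fy", "cx", "cy" (pixels), "cam_to_world" (4x4, takes a point from camera to world coordinates); the wrist camera has in their place "mount" (4x4, takes a point from camera to tool coordinates, whose origin is the TCP and whose axes are the flange's). Camera axes: x right, y down, z forward; pixel columns grow to the right and rows downward; lengths in m; the calibration is good to about 2 mm. A picture is of the moment at which its call begins: read the wrist's pose just before it. There is no depth.
- arm.sign_off(): hands the job in; it is judged then, once.
The state is a dict: "clock": time; "joints": joint angles; "dq": joint speeds; "joint_efforts": joint torques, N m; "position": TCP position; "ee_rot": TCP orientation; "force": force on the tool from outside, world axes, zero at the start; "ft_torque": the same for the moment, N m; "width": opening from 0.0 (shut) to 1.0 (fully open); "gripper_force": force on a finger pad.
Only numpy, scipy, OpenCV 4.12 (cv2) and the standard library are available. Lean on these libraries where they do the work, as an engineer would, in place of code of your own. Each camera call takes 0.05 s, during which the arm holds its last target. There are 200 camera calls.

## Task

Set up the die bed for the next stamping job: slide the red keeper grip back to its unlocked stop, then rock each die block lying on the bench, end first, under the grey lip of the pocket marked with its colour until it drops flat on the pocket floor. When all the dies are in, slide the keeper fully home over them to its other stop, and have the handwheel pushed fully down on the square drive shaft; leave the bur stand, jar and hammer where they are.

Things in the scene. Friction and masses are not known exactly. Their poses are not given: they have to be found in the camera images.
- bed: fixed die bed, aluminium plate 125 x 300 mm, top 22 mm above the bench; origin: its underside centre; x points away from the robot to the lip, y to the robot's left, yaw within 0.12 rad. Four dark-floored pockets along y, centred at x = 0: blue y = -111, yellow -37, green 37, black 111 mm. At y = -205 mm a grey drive housing 90 x 90 mm, 45 mm high. Keeper bar along the near (-x) side.
- lip (a point): middle of the near edge of the grey lip's underside (bed x = 39 mm, height 47 mm). The lip, 6 mm thick, runs along the far side and overhangs the pockets' far ends by 7.5 mm from a wall flush with them (bed x = 46.5 mm). A level die cannot pass it: tip the far end down about 12 degrees, put it under the lip against the wall, then let the near end down. Colour patches on top mark the pockets
- pocket_blue (a point): centre of the floor of the pocket with the blue marker on its lip, 15 mm above the bench; the pocket is 93 mm (bed x) by 38 mm (bed y) and its sides and near end are 7 mm high, the far end is the wall under the lip. Axes as the bed's.
- pocket_yellow (a point): centre of the floor of the pocket with the yellow marker on its lip, 15 mm above the bench; the pocket is 93 mm (bed x) by 38 mm (bed y) and its sides and near end are 7 mm high, the far end is the wall under the lip. Axes as the bed's.
- pocket_green (a point): centre of the floor of the pocket with the green marker on its lip, 15 mm above the bench; the pocket is 93 mm (bed x) by 38 mm (bed y) and its sides and near end are 7 mm high, the far end is the wall under the lip. Axes as the bed's.
- pocket_black (a point): centre of the floor of the pocket with the black marker on its lip, 15 mm above the bench; the pocket is 93 mm (bed x) by 38 mm (bed y) and its sides and near end are 7 mm high, the far end is the wall under the lip. Axes as the bed's.
- keeper (a joint): steel keeper bar sliding along the bed's y: 0 m = unlocked stop (its four tabs, 16 mm wide, stand 37 mm to the -y side of the pockets' middles), 0.037 m = locked stop (tabs over the pockets). About 2 N friction, stays where left. Tabs end at bed x = -37 mm, underside 45.5, top 51.5 mm above the bench: a flat die (top 43 mm) passes under, a proud one stops them. Starts at 0.023 to 0.037.
- keeper_grip (a point): centre of the top of the keeper's red grip (60 mm above the bench); the grip is 36 mm along the bed's x, 16 mm along the bed's y and 36 mm high; it moves with the keeper, at bed x = -76.5 mm, y = 195 mm + joint value. Axes as the bed's.
- shaft_foot (a point): centre of the foot of the upright square steel shaft, on the top of the drive housing (45 mm above the bench). The shaft is 18 mm square and 30 mm high, its upper 8 mm tapered to 10.6 mm square; its flats look along this point's x and y. It turns stiffly (0.15 N m) about z and starts within 0.7 rad of the bed's axes.
- wheel: handwheel, 0.22 kg: black square hub 40 x 40 x 50 mm high with a 20 mm square bore open below, 38 mm deep; four thin spokes and a steel rim of 112 mm diameter, 12 mm high, at the bottom. Origin: centre of its underside on the bore axis; hub and bore flats look along its x and y (any quarter turn fits), z up. Lies flat on the bench. Fully on the shaft it rests on the drive housing.
- die_blue: aluminium die block, 90 x 36 x 28 mm (x, y, z), 0.28 kg, blue square and two brass studs on its top (all within 2 mm above it). Origin: centre of its underside; x along its length, z up. Either end may be the toe. Lies flat on the bench, long side roughly ahead of the robot; may be absent (None).
- die_yellow: aluminium die block, 90 x 36 x 28 mm (x, y, z), 0.28 kg, yellow square and two brass studs on its top (all within 2 mm above it). Origin: centre of its underside; x along its length, z up. Either end may be the toe. Lies flat on the bench, long side roughly ahead of the robot; may be absent (None).
- die_green: aluminium die block, 90 x 36 x 28 mm (x, y, z), 0.28 kg, green square and two brass studs on its top (all within 2 mm above it). Origin: centre of its underside; x along its length, z up. Either end may be the toe. Lies flat on the bench, long side roughly ahead of the robot; may be absent (None).
- die_black: aluminium die block, 90 x 36 x 28 mm (x, y, z), 0.28 kg, black square and two brass studs on its top (all within 2 mm above it). Origin: centre of its underside; x along its length, z up. Either end may be the toe. Lies flat on the bench, long side roughly ahead of the robot; may be absent (None).
- bur_stand: bystander: green plastic block 70 x 130 x 28 mm with steel burs up to 45 mm above it, left of the work; origin centre of its underside
- compound_jar: bystander: jar of 60 mm diameter, 75 mm high, left of the work; origin centre of its underside
- hammer: bystander: hammer 220 mm long lying right of the work

How it is judged:
On the way, in this order (a step that is already met when the one before it is completed fails the run):
1. the keeper is slid back to its unlocked stop (value of joint keeper below 0.003 m), for 0.2 s.
2. every die that is there lies flat in the pocket of its colour (distance between die_blue and pocket_blue below 0.005 m and angle between each of die_blue, die_yellow, die_green, die_black's own z axis and vertical below 0.05 rad and distance between die_yellow and pocket_yellow below 0.005 m and distance between die_green and pocket_green below 0.005 m and distance between die_black and pocket_black below 0.005 m), for 0.2 s.
3. the keeper is slid home over the dies (value of joint keeper above 0.034 m), for 0.2 s.
At the end, for the whole second after the job is handed in: Every die present lies flat (within 0.05 rad) in its colour's pocket, underside centre within 5 mm of the pocket floor's; keeper within 3 mm of its locked stop; handwheel level on the shaft, underside within 5 mm of the shaft's foot; all at rest (all of step 2 and value of joint keeper above 0.034 m and distance between wheel and shaft_foot below 0.005 m and angle between wheel's own z axis and vertical below 0.05 rad and linear speed of each of wheel, die_blue, die_yellow, die_green, die_black below 0.02 m/s); the robot touches nothing.
It fails at once if a bystander (bur stand, jar or hammer) is pushed more than 5 cm away or tipped over (distance of any of bur_stand, compound_jar, hammer from where it was at the start of the episode above 0.05 m or angle between any of bur_stand, compound_jar's own z axis and vertical above 0.8 rad).
Of die_blue, die_yellow, die_green, die_black only 3 to 4 are there at a start; the rules pass over those that are not, and their reading is None.
At some moment in a run one of die_blue, die_yellow, die_green, die_black, wheel may be knocked a few centimetres aside while the robot is not near it.
Once in a run the grip may slacken for a moment while it holds something.
It also fails if it takes over 210 s, if anything falls off the work surface, if the arm or the gripper's body presses on something with over 40 N, if the wrist force passes 120 N, or if a joint passes its speed limit or range.

## Working session

There is one attempt and no reset: what is moved stays moved. The work goes in short steps, Python scripts to look and compute and a shell command to move; the robot and the scene stay as the last step left them, time stands still between calls to the robot, and variables do not carry over. Pictures are saved under pics/ and viewed, at most 14 in all, crops included, and the job is handed in when it is done.

```bash
ls; mkdir -p pics
python3 - <<'E'
from cell import arm
import cv2,numpy as np
np.set_printoptions(precision=4,suppress=True)
for n in("top","side"):
    d=arm.get_image(n); cv2.imwrite(f"pics/{n}0.png",d["image"]); print(n,d["fx"],d["cx"],d["cy"],d["cam_to_world"])
print(arm.observe())
E
```

```text
cell.py
nudge.py
pics
 42 cell.py
 61 nudge.py
103 total
top 434.1483545389087 319.68148051942285 237.6314697125566 [[-0.0286 -0.9851  0.1697  0.3734]
 [-0.9995  0.0306  0.0088 -0.0236]
 [-0.0139 -0.1693 -0.9855  1.0278]
 [ 0.      0.      0.      1.    ]]
side 533.5213280592085 329.69664114517786 236.84157472591795 [[ 0.974  -0.163   0.1571  0.3604]
 [-0.2259 -0.6543  0.7217 -0.875 ]
 [-0.0148 -0.7385 -0.6741  0.8678]
 [ 0.      0.      0.      1.    ]]
{'clock': 0.1, 'joints': array([-1.2696,  0.4352,  0.025 ,  1.574 , -0.0116,  1.134 , -0.0751]), 'dq': array([-0.0001, -0.0019, -0.0001, -0.0012, -0.0004, -0.0001, -0.0007]), 'joint_efforts': array([  0.0027, -66.9112,   0.9874, -31.5146,  -0.0606,   0.0374,
         0.0001]), 'position': array([0.2454, 0.5743, 0.226 ]), 'ee_rot': array([-0.63  , -3.0776,  0.0022]), 'force': array([ 0.8662, -0.4332,  0.5864]), 'ft_torque': array([-0.0239, -0.0234,  0.0568]), 'gripper_force': 0.0, 'width': 1.00201105361412}
```
View pics/top0.png

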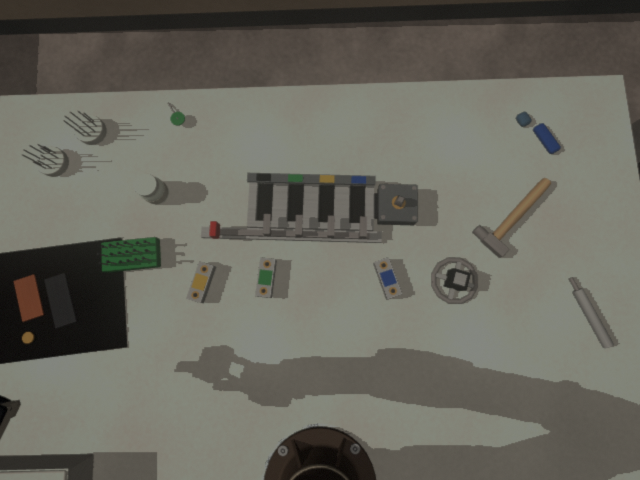

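View pics/side0.png

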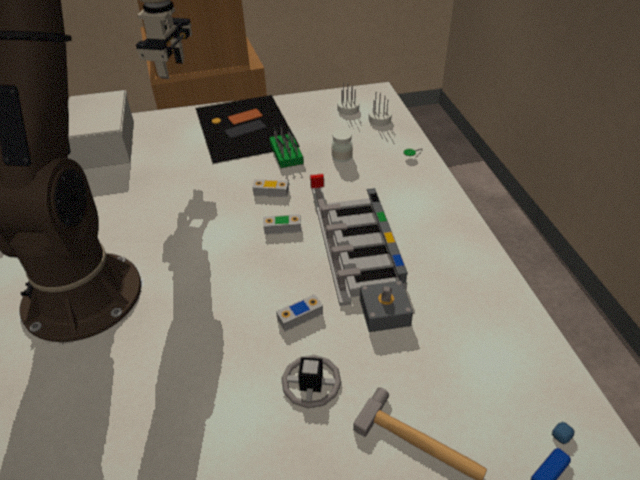

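The top view shows the yellow die at about (201,282), green at (265,277) and blue at (388,278), with no black die. The wheel is at (455,280), the red grip at (214,230) and the shaft and housing at (398,204). The side view agrees. Next I'll write coarse measuring helpers.

Create h.py:
```python
import cv2,numpy as np
from cell import arm
from scipy.spatial.transform import Rotation as Ro
np.set_printoptions(precision=4,suppress=True)
def T():
    s=arm.observe(); M=np.eye(4); M[:3,:3]=Ro.from_rotvec(s["ee_rot"]).as_matrix(); M[:3,3]=s["position"]; return M
def view(n,save=None):
    M=T(); d=arm.get_image(n); d["M"]=M@d["mount"] if n=="wrist" else d["cam_to_world"]
    if save: cv2.imwrite(f"pics/{save}.png",d["image"])
    return d
def cast(d,uv,z):
    uv=np.atleast_2d(np.asarray(uv,float)); r=np.c_[(uv[:,0]-d["cx"])/d["fx"],(uv[:,1]-d["cy"])/d["fy"],np.ones(len(uv))]@d["M"][:3,:3].T
    o=d["M"][:3,3]; return o+r*((z-o[2])/r[:,2])[:,None]
def proj(d,p):
    q=(np.atleast_2d(p)-d["M"][:3,3])@d["M"][:3,:3]; return np.c_[q[:,0]/q[:,2]*d["fx"]+d["cx"],q[:,1]/q[:,2]*d["fy"]+d["cy"]]
R={"blue":((105,110,50),(128,255,255)),"green":((50,110,40),(80,255,255)),"yellow":((20,140,90),(32,255,255)),"brass":((8,90,60),(19,255,255)),"red":((0,150,60),(6,255,255))}
def blobs(d,c,amin=8,open_=False):
    m=cv2.inRange(cv2.cvtColor(d["image"],cv2.COLOR_BGR2HSV),*[np.array(x) for x in R[c]])
    n,_,st,ce=cv2.connectedComponentsWithStats(m); return [(st[i,4],ce[i]) for i in range(1,n) if st[i,4]>=amin]
def todo(target,yaw=None):
    "offset to a world target in tool axes; yaw = wanted world heading of tool y (mod pi)"
    M=T(); o=M[:3,:3].T@(np.asarray(target)-M[:3,3]); 
    y=np.arctan2(M[1,1],M[0,1]); t=None
    if yaw is not None: t=-((yaw-y+np.pi/2)%np.pi-np.pi/2)
    print("tool move",o,"turn",t,"j7",arm.observe()["joints"][6])
```

Run:
```python
from h import *
d=view("top")
for c,z in(("blue",.028),("green",.028),("yellow",.028),("brass",.029),("red",.06)):
    for a,ce in blobs(d,c): print(c,a,ce,cast(d,ce,z)[0],cast(d,ce,.053)[0][:2])
print(T())
todo((0,0,0))
w=arm.get_image("wrist");print(w["mount"],w["fx"],w["cx"],w["cy"])
```

```text
blue 327 [546.419  137.9694] [ 0.7726 -0.5688  0.028 ] [ 0.7626 -0.5552]
blue 84 [358.5 179.5] [ 0.6835 -0.1114  0.028 ] [ 0.6757 -0.1092]
blue 149 [388.0067 277.6174] [ 0.4476 -0.1688  0.028 ] [ 0.4457 -0.1651]
green 25 [150.92 240.24] [0.5516 0.3815 0.028 ] [0.5472 0.3714]
green 755 [124.6609 257.1576] [0.5134 0.4416 0.028 ] [0.5099 0.4299]
green 11 [120.6364 241.9091] [0.5499 0.4528 0.028 ] [0.5454 0.4409]
green 19 [132.3684 241.4737] [0.55   0.4252 0.028 ] [0.5456 0.4139]
green 13 [140.3077 240.8462] [0.5509 0.4065 0.028 ] [0.5465 0.3957]
green 72 [265.0972 277.2917] [0.4567 0.1138 0.028 ] [0.4547 0.1103]
yellow 75 [326.7733 178.56  ] [ 0.6883 -0.0357  0.028 ] [ 0.6805 -0.0354]
yellow 144 [199.4097 281.6111] [0.4513 0.2655 0.028 ] [0.4494 0.2583]
brass 716 [521.8953 207.8492] [ 0.6015 -0.491   0.029 ] [ 0.5961 -0.4798]
brass 65 [396.7231 203.4462] [ 0.6216 -0.1988  0.029 ] [ 0.6156 -0.1946]
brass 31 [266.7097 264.129 ] [0.487  0.1097 0.029 ] [0.4842 0.1065]
brass 30 [382.9333 264.7333] [ 0.4775 -0.1586  0.029 ] [ 0.475  -0.1553]
brass 33 [203.7879 269.    ] [0.4801 0.2556 0.029 ] [0.4775 0.2489]
brass 922 [ 27.9458 297.5813] [0.4263 0.6606 0.029 ] [0.425  0.6441]
brass 34 [262.9412 290.4412] [0.4267 0.1188 0.029 ] [0.4254 0.1154]
brass 32 [392.5312 290.3125] [ 0.4183 -0.1773  0.029 ] [ 0.4172 -0.1736]
brass 34 [195.     294.3529] [0.4224 0.2748 0.029 ] [0.4212 0.2676]
brass 114 [ 27.307  337.3596] [0.3367 0.6543 0.029 ] [0.3376 0.638 ]
red 64 [212.7188 228.3906] [0.5689 0.228  0.06  ] [0.5704 0.2299]
[[-0.9195  0.393  -0.0004  0.2455]
 [ 0.393   0.9195 -0.0011  0.5744]
 [-0.0001 -0.0011 -1.      0.2262]
 [ 0.      0.      0.      1.    ]]
tool move [ 0.     -0.6244  0.2269] turn None j7 -0.07509856922120589
[[-0.0014 -0.9506 -0.3105  0.086 ]
 [ 1.     -0.0011 -0.001  -0.    ]
 [ 0.0006 -0.3105  0.9506 -0.1564]
 [ 0.      0.      0.      1.    ]] 416.16967187100346 322.77318954927273 235.65671644314176
```

```bash
python3 nudge.py '[[0,0,-0.03,-0.113,1],[0,0,-0.03,-0.113,1],[0,0,-0.02,-0.113,1]]' 20; python3 -c "
from h import *
todo((.55,.1,.3),1.506)"
```

```text
clock: 0.5
position: [0.2457, 0.5751, 0.3087]
ee_rot: [0.095, 3.14, 0.002]
force: [-0.1, 0.0, -0.8]
width: 1.003
gripper_force: 0.0
tool move [-0.3323 -0.4559  0.0082] turn 0.0045296456497840865 j7 0.24362497120013885
```

```bash
python3 nudge.py '[[-0.033,-0.036,0,0,1],[-0.033,-0.036,0,0,1],[-0.033,-0.036,0,0,1],[-0.033,-0.036,0,0,1],[-0.033,-0.036,0,0,1],[-0.033,-0.036,0,0,1],[-0.033,-0.036,0,0,1],[-0.033,-0.036,0,0,1],[-0.033,-0.036,0,0,1],[-0.033,-0.036,0,0,1]]'; python3 nudge.py '[[0,-0.045,0,0,1],[0,-0.045,0,0,1],[0,0,0,0,1],[0,0,0,0,1]]'
python3 - <<'E'
from h import *
d=view("wrist","w1")
for c,z in(("blue",.053),("green",.053),("yellow",.053),("red",.06)):
    for a,ce in blobs(d,c,30): print(c,a,ce,cast(d,ce,z)[0],cast(d,ce,.028)[0][:2])
E
```

```text
clock: 1.5
position: [0.5524, 0.1924, 0.3068]
ee_rot: [0.102, 3.14, 0.0]
force: [1.0, 0.4, 0.9]
width: 0.999
gripper_force: 0.0
clock: 1.9
position: [0.5457, 0.1032, 0.3068]
ee_rot: [0.106, 3.14, 0.0]
force: [-0.1, 0.5, 0.1]
width: 1.0
gripper_force: 0.0
blue 1029 [ 43.9125 105.0573] [ 0.4466 -0.1528  0.053 ] [ 0.4458 -0.1688]
blue 332 [134.9247 316.0934] [ 0.6727 -0.1138  0.053 ] [ 0.6857 -0.1275]
green 996 [326.4096  95.25  ] [0.4562 0.1129 0.053 ] [0.4559 0.1131]
green 4265 [599.257  141.7477] [0.5167 0.3729 0.053 ] [0.5202 0.389 ]
green 408 [272.1814 315.9779] [0.683  0.0378 0.053 ] [0.6966 0.0334]
yellow 1076 [479.9201  77.7156] [0.4506 0.2552 0.053 ] [0.45   0.2641]
yellow 79 [217.8228 316.481 ] [ 0.6795 -0.0224  0.053 ] [ 0.6929 -0.0304]
red 768 [444.0417 201.2695] [0.5637 0.2227 0.06  ] [0.572  0.2317]
```

View pics/w1.png

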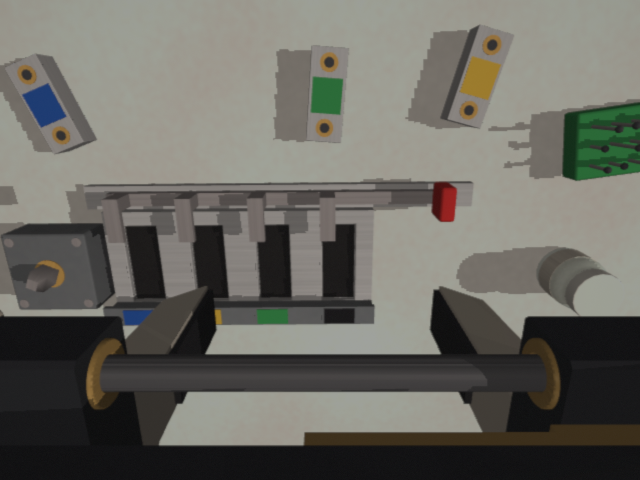

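The wrist view has the near side at the top. It shows the blue, green and yellow dies at (44,105), (326,95) and (480,78), the grip at (444,201), the lip markers along row 316 and the four dark pockets. I'll take a second view over the bed, with the lip clear of the fingers.

```bash
python3 nudge.py '[[-0.045,-0.04,-0.02,0,1],[-0.045,-0.04,-0.02,0,1],[0,-0.03,0,0,1],[0,0,0,0,1],[0,0,0,0,1],[0,0,0,0,1]]'
python3 - <<'E'
from h import *
d=view("wrist","w2")
for c,z in(("blue",.053),("green",.053),("yellow",.053),("red",.06)):
    for a,ce in blobs(d,c,30): print(c,a,ce,cast(d,ce,z)[0],cast(d,ce,.028)[0][:2])
print(T())
E
```

```text
clock: 2.55
position: [0.6103, 0.0095, 0.3379]
ee_rot: [-0.097, -3.139, -0.002]
force: [0.2, 0.1, -0.4]
width: 1.001
gripper_force: 0.0
blue 1037 [136.8563  30.892 ] [ 0.4502 -0.1591  0.053 ] [ 0.446 -0.169]
blue 452 [220.1659 247.0022] [ 0.6742 -0.1099  0.053 ] [ 0.6826 -0.117 ]
green 1019 [415.0383  22.6438] [0.4599 0.1077 0.053 ] [0.4562 0.1129]
green 33 [638.6667 101.3333] [0.5458 0.3334 0.053 ] [0.547  0.3514]
green 446 [351.435  246.9753] [0.6834 0.0375 0.053 ] [0.6924 0.0388]
yellow 732 [564.9686  11.7104] [0.4594 0.2497 0.053 ] [0.4557 0.263 ]
yellow 448 [285.5647 246.971 ] [ 0.6788 -0.0364  0.053 ] [ 0.6875 -0.0394]
red 892 [526.389  130.4372] [0.5668 0.2195 0.06  ] [0.5699 0.2346]
[[-0.9981  0.0615 -0.0005  0.6103]
 [ 0.0615  0.9981  0.001   0.0094]
 [ 0.0006  0.001  -1.      0.338 ]
 [ 0.      0.      0.      1.    ]]
```

View pics/w2.png

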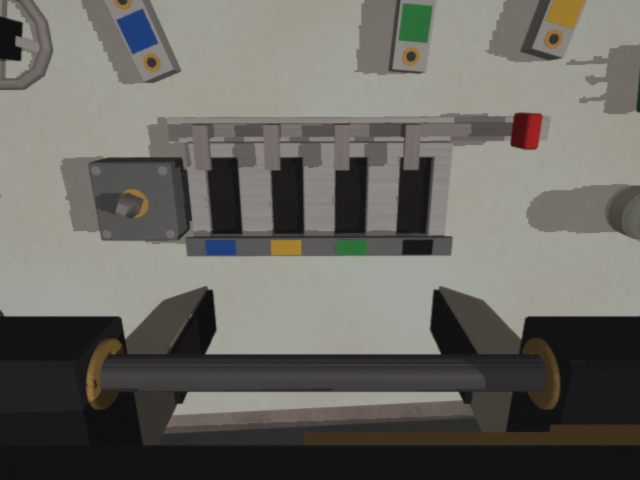

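Markers are at blue (220,247), yellow (286,247) and green (351,247). The lip runs over rows 236-256, the housing top spans about (92-188, 158-240), and the shaft is at (130,205). From the lip's edges I'll get the bed's x, and from the markers its y and yaw.

Run:
```python
from h import *
d=dict(view("wrist")); im=d["image"]; g=cv2.cvtColor(im,cv2.COLOR_BGR2GRAY)
for c in(195,255,320,385,440): print(c,list(g[228:262,c]))
# patch rows
hs=cv2.cvtColor(im,cv2.COLOR_BGR2HSV)
for c in("blue","yellow","green"):
    m=cv2.inRange(hs[200:300],*[np.array(x) for x in R[c]]); ys,xs=np.nonzero(m); print(c,xs.min(),xs.max(),ys.min()+200,ys.max()+200)
for n,r in(("rowprofile y=200",g[200,185:455]),):print(n,list(r))
u=np.array([(220.2,236),(220.2,239),(220.2,255.5),(351.4,236),(351.4,239),(351.4,255.5)]); print(cast(d,u,.053))
cv2.imwrite("pics/shaft.png",cv2.resize(im[145:255,80:200],None,fx=5,fy=5,interpolation=cv2.INTER_CUBIC))
```

```text
195 [np.uint8(136), np.uint8(139), np.uint8(135), np.uint8(107), np.uint8(96), np.uint8(96), np.uint8(95), np.uint8(93), np.uint8(62), np.uint8(48), np.uint8(70), np.uint8(83), np.uint8(85), np.uint8(85), np.uint8(85), np.uint8(85), np.uint8(85), np.uint8(84), np.uint8(84), np.uint8(84), np.uint8(83), np.uint8(82), np.uint8(83), np.uint8(83), np.uint8(84), np.uint8(83), np.uint8(84), np.uint8(91), np.uint8(132), np.uint8(155), np.uint8(159), np.uint8(160), np.uint8(159), np.uint8(159)]
255 [np.uint8(136), np.uint8(138), np.uint8(134), np.uint8(108), np.uint8(98), np.uint8(96), np.uint8(95), np.uint8(93), np.uint8(60), np.uint8(50), np.uint8(79), np.uint8(86), np.uint8(87), np.uint8(86), np.uint8(86), np.uint8(86), np.uint8(86), np.uint8(86), np.uint8(87), np.uint8(87), np.uint8(87), np.uint8(86), np.uint8(87), np.uint8(86), np.uint8(85), np.uint8(86), np.uint8(86), np.uint8(95), np.uint8(145), np.uint8(157), np.uint8(158), np.uint8(158), np.uint8(158), np.uint8(158)]
320 [np.uint8(133), np.uint8(134), np.uint8(131), np.uint8(105), np.uint8(95), np.uint8(93), np.uint8(91), np.uint8(81
[... 4820 characters left out ...]
int8(27), np.uint8(28), np.uint8(27), np.uint8(27), np.uint8(27), np.uint8(23), np.uint8(20), np.uint8(21), np.uint8(20), np.uint8(25), np.uint8(46), np.uint8(58), np.uint8(82), np.uint8(114), np.uint8(130), np.uint8(135), np.uint8(135), np.uint8(135), np.uint8(136), np.uint8(136), np.uint8(135), np.uint8(136), np.uint8(135), np.uint8(135), np.uint8(135), np.uint8(136), np.uint8(135), np.uint8(135), np.uint8(135), np.uint8(139), np.uint8(150), np.uint8(155), np.uint8(155), np.uint8(155), np.uint8(155), np.uint8(156), np.uint8(157)]
[[ 0.6613 -0.1082  0.053 ]
 [ 0.6648 -0.1087  0.053 ]
 [ 0.6844 -0.1114  0.053 ]
 [ 0.6705  0.0379  0.053 ]
 [ 0.6741  0.0377  0.053 ]
 [ 0.6938  0.0369  0.053 ]]
```

View pics/shaft.png

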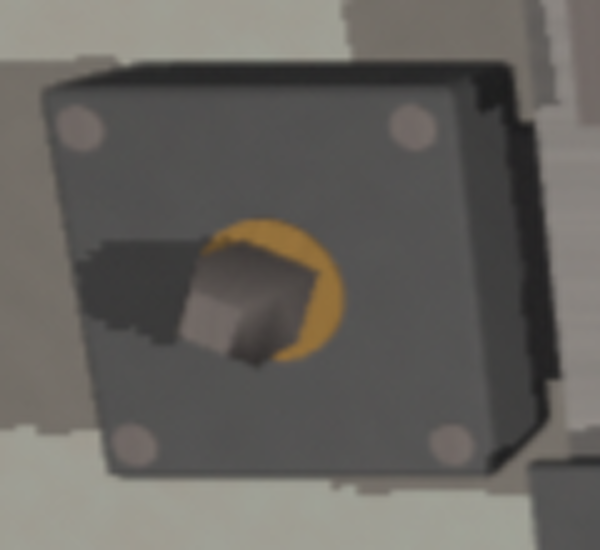

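The crop shows the brass collar centred at about (134,203) in the full image. The shaft's upper edge is inclined by about 15° in the image; I'll measure that closer later.

Run:
```python
from h import *
d=dict(arm.get_image("wrist")); d["M"]=T()@d["mount"]
q=cast(d,[(88.4,163.4),(171,162),(178,240),(102,240)],.045); print(q,q.mean(0))
print("collar",cast(d,(134.4,203),.045))
ex=np.array([.998,-.0624]);ey=np.array([.0624,.998]);c=np.array([.6316,.0042])
print("housing pred",c-.205*ey,"bed of housing",(q.mean(0)[:2]-c)@np.c_[ex,ey])
t=view("top")
for n,dd,z in(("top",t,.06),("wr",d,.06)):
    m=cv2.inRange(cv2.cvtColor(dd["image"],cv2.COLOR_BGR2HSV),*[np.array(x) for x in R["red"]]); ys,xs=np.nonzero(m); print(n,xs.min(),xs.max(),ys.min(),ys.max())
    for u in((xs.min(),ys.mean()),(xs.max(),ys.mean())): print(u,(cast(dd,u,z)[0][:2]-c)@np.c_[ex,ey])
    b=max(blobs(dd,"red"),key=lambda b:b[0]); print((cast(dd,b[1],z)[0][:2]-c)@np.c_[ex,ey])
g=c-.0765*ex+.225*ey
todo((*(c-.0765*ex+.218*ey),.12),np.pi/2-.0624)
```

```text
[[ 0.5733 -0.2413  0.045 ]
 [ 0.5775 -0.1524  0.045 ]
 [ 0.6656 -0.16    0.045 ]
 [ 0.6601 -0.2465  0.045 ]] [ 0.6191 -0.2001  0.045 ]
collar [[ 0.6197 -0.2008  0.045 ]]
housing pred [ 0.6188 -0.2004] bed of housing [ 0.0003 -0.2046]Traceback (most recent call last):
  File "<stdin>", line 9, in <module>
    return umr_minimum(a, axis, None, out, keepdims, initial, where)
ValueError: zero-size array to reduction operation minimum which has no identity
```

```bash
cat >> h.py <<'E'
ex=np.array([.998,-.0624]);ey=np.array([.0624,.998]);C=np.array([.6316,.0042]); YB=np.pi/2-.0624
def W(x,y,z): return np.r_[C+x*ex+y*ey,z]
def B(p): p=np.asarray(p); return np.r_[(p[:2]-C)@np.c_[ex,ey],p[2]]
def where(): M=T(); print("bed pos",B(M[:3,3]),"yaw err",np.arctan2(M[1,1],M[0,1])-YB,"F",arm.observe()["force"],"w",arm.observe()["width"])
E
python3 -c "
from h import *
todo(W(-.0765,.218,.15),YB); where()"
```

```text
tool move [0.0551 0.2152 0.1883] turn -0.000388946000290602 j7 1.4890521996944532
bed pos [-0.0215  0.0027  0.3382] yaw err -0.000388946000290602 F [1.0904 0.0445 0.3711] w 1.000583712322173
```

```bash
python3 nudge.py '[[0.011,0.043,0.02,0,1],[0.011,0.043,0.02,0,1],[0.011,0.043,0.02,0,1],[0.011,0.043,0.02,0,1],[0.011,0.043,0.03,0,1],[0,0,0.03,0,1],[0,0,0.03,0,1],[0,0,0,0,1],[0,0,0,0,1]]'
python3 - <<'E'
from h import *
todo(W(-.0765,.218,.038),YB); where()
E
```

```text
clock: 3.65
position: [0.57, 0.2222, 0.1707]
ee_rot: [-0.102, -3.14, 0.0]
force: [-0.9, -0.2, 0.6]
width: 0.997
gripper_force: 0.0
tool move [0.0014 0.0043 0.1327] turn -0.0023058496722554445 j7 1.1241404763144263
bed pos [-0.0751  0.2137  0.1707] yaw err -0.0023058496722554445 F [-0.9422 -0.1677  0.6441] w 0.9973089052132617
```

```bash
python3 nudge.py '[[0,0.003,0.033,0,1],[0,0,0.033,0,1],[0,0,0.033,0,1],[0,0,0.033,0,1],[0,0,0,0,0],[0,0,0,0,0],[0,0,0,0,0],[0,0,0,0,0],[0,0,0,0,0],[0,0,0,0,0]]' 15;python3 -c "
from h import *
where()"
```

```text
clock: 4.65
position: [0.5707, 0.2253, 0.0391]
ee_rot: [0.102, 3.139, 0.001]
force: [-0.3, -0.2, 0.4]
width: 0.528
gripper_force: 0.0
bed pos [-0.0746  0.2168  0.0391] yaw err -0.002502277314240242 F [-0.3423 -0.2086  0.3583] w 0.5283012642081137
```

Fingers still closing.

```bash
python3 nudge.py '[[0,0,0,0,0],[0,0,0,0,0],[0,0,0,0,0],[0,0,0,0,0],[0,0,0,0,0],[0,0,0,0,0]]';python3 -c "
from h import *
where()"
```

```text
clock: 5.25
position: [0.5703, 0.2254, 0.0382]
ee_rot: [0.101, 3.14, 0.001]
force: [0.4, 1.6, -0.0]
width: 0.173
gripper_force: 15.0
bed pos [-0.075   0.2169  0.0382] yaw err -0.0020159624971012313 F [ 0.3695  1.5786 -0.0325] w 0.17303509796547184
```

Gripped (16 mm). Now slide it toward −y.

```bash
python3 nudge.py '[[0,-0.007,0,0,0],[0,-0.007,0,0,0],[0,-0.007,0,0,0],[0,-0.003,0,0,0],[0,-0.003,0,0,0],[0,0,0,0,0],[0,0,0,0,0],[0,0,0,0,0]]';python3 -c "
from h import *
where()"
```

```text
clock: 6.05
position: [0.5689, 0.2026, 0.0383]
ee_rot: [0.097, 3.138, 0.009]
force: [4.1, 16.2, -10.2]
width: 0.175
gripper_force: 15.0
bed pos [-0.0749  0.1941  0.0383] yaw err 0.00046555432191563995 F [  4.0914  16.2437 -10.2339] w 0.17451778065420606
```

```bash
python3 nudge.py '[[0,0.003,0,0,0.6],[0,0,0,0,0.6],[0,0,0,0,0.6],[0,0,0,0,0.6],[0,0,-0.03,0,0.6],[0.02,0,-0.05,0,0.6],[0.03,0,-0.05,0.1,0.8],[0.03,0,-0.03,0.1,1],[0,0,0,0.05,1],[0,0,0,0,1]]';python3 - <<'E'
from h import *
where()
d=view("wrist","w3")
for c in("yellow","brass","red","green"):
    for a,ce in blobs(d,c,30): print(c,a,ce,cast(d,ce,.029)[0],B(cast(d,ce,.06)[0]))
E
```

```text
clock: 7.05
position: [0.4948, 0.2089, 0.1888]
ee_rot: [0.493, 3.101, 0.002]
force: [-0.2, -0.7, -0.5]
width: 0.905
gripper_force: 0.0
bed pos [-0.1493  0.1958  0.1888] yaw err -0.2527713526222872 F [-0.2059 -0.6584 -0.5494] w 0.9052523524073763
yellow 1805 [374.7723 136.1064] [0.4496 0.2643 0.029 ] [-0.2013  0.2452  0.06  ]
brass 366 [376.6639  92.2951] [0.4205 0.2741 0.029 ] [-0.228   0.2523  0.06  ]
brass 317 [180.224  165.9653] [0.425  0.1182 0.029 ] [-0.2152  0.1123  0.06  ]
brass 308 [372.8312 177.5584] [0.4789 0.2545 0.029 ] [-0.1743  0.238   0.06  ]
brass 272 [201.6324 241.7206] [0.486  0.1095 0.029 ] [-0.1598  0.1079  0.06  ]
brass 1176 [121.8563 374.7007] [ 0.58   -0.0086  0.029 ] [-0.0685  0.0069  0.06  ]
brass 388 [530.8557 378.6701] [0.6988 0.3396 0.029 ] [0.0188 0.3269 0.06  ]
red 1077 [343.2089 303.0446] [0.5737 0.2013 0.029 ] [-0.086   0.1955  0.06  ]
green 9801 [575.5139 159.2038] [0.5132 0.4036 0.029 ] [-0.1519  0.3742  0.06  ]
green 1520 [191.3224 204.7217] [0.4554 0.114  0.029 ] [-0.1877  0.1102  0.06  ]
```

```bash
python3 -c "
from h import *
todo((.4326,.27,.06),1.247)"
```

```text
tool move [0.0783 0.0392 0.1278] turn 0.009978531705923777 j7 0.846240576397832
```

```bash
python3 nudge.py '[[0.026,0.013,0.02,0.01,1],[0.026,0.013,0.03,0,1],[0.026,0.013,0.03,0,1],[0,0,0.03,0,1],[0,0,0.018,0,1],[0,0,0,0,1],[0,0,0,0,1]]'; python3 -c "
from h import *
todo((.4326,.27,.007),1.247)"
```

```text
clock: 7.8
position: [0.4335, 0.2697, 0.0591]
ee_rot: [-0.508, -3.099, 0.002]
force: [0.3, -0.4, 0.8]
width: 1.0
gripper_force: 0.0
tool move [0.0009 0.     0.0521] turn -0.0013223472939269953 j7 0.7008166923907888
```

```bash
python3 nudge.py '[[0,0,0.026,0,1],[0,0,0.026,0,0.3],[0,0,0,0,0.3],[0,0,0,0,0.3],[0,0,0,0,0.3],[0,0,0,0,0.3],[0,0,0,0,0.3],[0,0,0,0,0.3],[0,0,0,0,0.3],[0,0,0,0,0.3]]' 5; python3 -c "
from h import *
todo((.4326,.27,.007),1.247);where()"
```

```text
clock: 8.8
position: [0.4333, 0.2706, 0.0079]
ee_rot: [0.508, 3.1, 0.0]
force: [-1.4, -0.7, 7.2]
width: 0.396
gripper_force: 5.0
tool move [ 0.0005 -0.0008  0.0009] turn -0.001211173870202975 j7 0.7196179750516757
bed pos [-0.2145  0.2535  0.0079] yaw err -0.2626075006650994 F [-1.3751 -0.7312  7.1555] w 0.3956665333523015
```

```bash
python3 nudge.py '[[0,0,-0.004,0,0.3],[0,0,-0.004,0,0.3],[0,0,-0.004,0,0.3],[0,0,-0.003,0,0.3],[0,0,0,0,0.3],[0,0,0,0,0.3]]'
python3 - <<'E'
from h import *
where()
d=view("wrist","w4");view("side","s4")
for a,ce in blobs(d,"brass",30): print(a,ce)
E
```

```text
clock: 9.4
position: [0.4333, 0.2706, 0.0226]
ee_rot: [0.508, 3.1, 0.0]
force: [0.5, 0.2, -1.7]
width: 0.389
gripper_force: 5.0
bed pos [-0.2145  0.2535  0.0226] yaw err -0.26249638895413585 F [ 0.5242  0.2348 -1.718 ] w 0.38901428775146485
1041 [322.4611 314.2613]
719 [229.968  374.6134]
351 [418.2621 377.4074]
570 [322.5561 420.2754]
75 [421.6  427.88]
64 [453.375  427.3438]
47 [485.5957 427.0213]
33 [517.4545 426.4848]
```

View pics/w4.png

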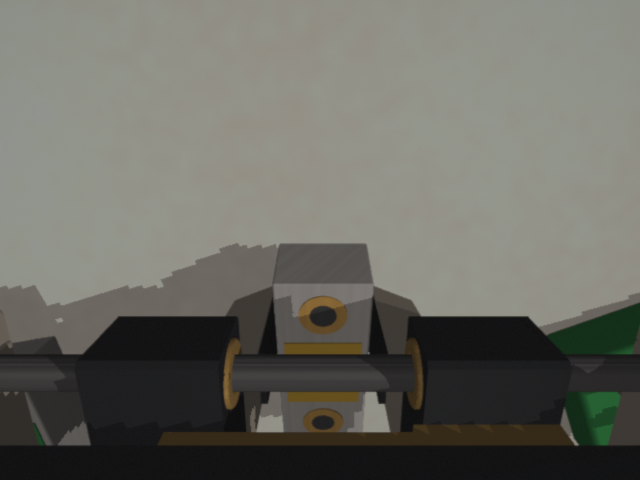

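The wrist view shows the die between the fingers, with its near end raised and studs at (322,314) and (323,420). The load is only 1.7 N, so the toe still rests on the bench. Next I'll compute the tilt from the studs.

```bash
cat >> h.py <<'E'
from scipy.optimize import least_squares
def tilt(d,near,far,zt=None):
    """die pitch (far end down +) from its two stud pixels: die in tool x-z plane, unknown toe offset a (forward of TCP), toe height z, pitch th; zt fixes toe height"""
    M=T(); f=-M[:3,0]; f[2]=0; f/=np.linalg.norm(f); S=.0305; up=np.array([0,0,1.])
    def pts(a,z,th): # toe lower corner
        u=-f*np.cos(th)+up*np.sin(th); n=f*np.sin(th)+up*np.cos(th); t=M[:3,3]*[1,1,0]+f*a+up*z
        return [t+u*(.045+s*S)+n*.029 for s in(1,-1)]
    fun=lambda v:(proj(d,pts(v[0],zt if zt is not None else v[2],v[1]))-[near,far])[:,1]
    r=least_squares(fun,[.06,.1]); return r.x,r.fun
E
python3 - <<'E'
from h import *
d=dict(arm.get_image("wrist"));d["M"]=T()@d["mount"]
print(tilt(d,(322.5,314.3),(322.6,420.3),0.))
E
```

```text
(array([0.0543, 0.2293]), array([0., 0.]))
```

```bash
python3 nudge.py '[[0,0,0,0,0.3],[0,0,0,0,0.3],[0,0,-0.02,0,0.3],[0,0,-0.03,-0.09,0.3],[0,0,-0.03,-0.09,0.3],[0,0,-0.02,-0.083,0.3],[0,0,0,0,0.3]]' 40
python3 - <<'E'
from h import *
where()
d=view("wrist")
b=sorted([c for a,c in blobs(d,"brass",200) if abs(c[0]-322)<25],key=lambda c:c[1]);print(b)
z=T()[2,3]-.0226
print(tilt(d,b[0],b[1],z)); todo(W(-.035,-.037,.13),YB)
E
```

```text
clock: 10.25
position: [0.4347, 0.2713, 0.1249]
ee_rot: [0.095, 3.137, 0.005]
force: [0.4, 0.1, -2.9]
width: 0.387
gripper_force: 40.0
bed pos [-0.2132  0.2543  0.1249] yaw err 0.0017202054822644808 F [ 0.4154  0.1489 -2.881 ] w 0.3872650992413961
[array([322.5351, 314.2993]), array([322.5303, 422.8567])]
(array([0.0602, 0.1777]), array([-0., -0.]))
tool move [-0.1794 -0.2905 -0.007 ] turn -0.0011324597868958008 j7 0.8989178771375022
```

```bash
python3 nudge.py '[[-0.0256,-0.0415,-0.001,0,0.3],[-0.0256,-0.0415,-0.001,0,0.3],[-0.0256,-0.0415,-0.001,0,0.3],[-0.0256,-0.0415,-0.001,0,0.3],[-0.0256,-0.0415,-0.001,0,0.3],[-0.0256,-0.0415,-0.001,0,0.3],[-0.0256,-0.0415,0,0,0.3],[0,0,0.03,0,0.3],[0,0,0,0,0.3],[0,0,0,0,0.3]]'
python3 - <<'E'
from h import *
where()
d=view("wrist","w5")
b=sorted([c for a,c in blobs(d,"brass",200) if abs(c[0]-322)<25],key=lambda c:c[1]);print(b)
todo(W(-.0255,-.037,.06),YB)
E
```

```text
clock: 11.3
position: [0.5925, -0.03, 0.0968]
ee_rot: [-0.099, -3.136, -0.0]
force: [0.6, 0.4, -3.0]
width: 0.391
gripper_force: 40.0
bed pos [-0.0369 -0.0366  0.0968] yaw err -0.0005490441732749485 F [ 0.576   0.439  -3.0199] w 0.3910783399405554
[array([322.6807, 314.2553])]
tool move [-0.0106 -0.001   0.0378] turn 0.0007532484735763845 j7 1.5740421507731495
```

View pics/w5.png

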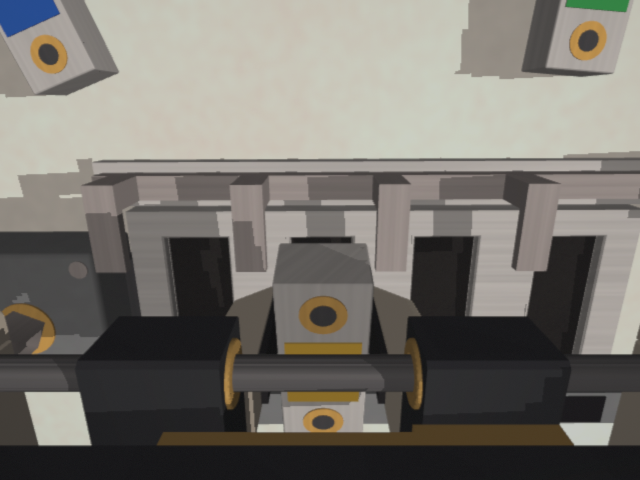

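The view shows the yellow pocket's near end straight behind the die, dark from column 291 to 352 at row 237. The tabs end at columns 233-268 and 377-408, row 268, and the die's stud is at column 322.6, so the die is already centred within 1 mm. I'll move to the pre-insert point and check the edge there.

```bash
python3 nudge.py '[[-0.0055,-0.0004,0.012,0,0.3],[-0.0055,-0.0003,0.012,0,0.3],[0,0,0.01,0,0.3],[0,0,0,0,0.3],[0,0,0,0,0.3]]'
python3 - <<'E'
from h import *
where()
d=view("wrist","w6"); g=cv2.cvtColor(d["image"],cv2.COLOR_BGR2GRAY)
print([c for a,c in blobs(d,"brass",200)])
for r in range(150,250,6): print(r,"".join("#" if v<60 else "." for v in g[r,250:400:2]))
todo(W(-.0255,-.037,.042),YB)
E
```

```text
clock: 11.85
position: [0.6047, -0.0318, 0.0641]
ee_rot: [-0.097, -3.139, 0.0]
force: [-0.1, -0.0, -2.3]
width: 0.389
gripper_force: 40.0
bed pos [-0.0246 -0.0376  0.0641] yaw err 0.0005823370865183364 F [-0.0953 -0.0203 -2.2988] w 0.3887326969266435
[array([ 9.083 , 18.2882]), array([630.9767,   9.7713]), array([322.4655, 327.1027]), array([230.4722, 373.0488]), array([414.8916, 374.1084]), array([385.6077, 436.4897])]
150 ...........................................................................
156 ...........................................................................
162 ...........................................................................
168 ...........................................................................
174 ...........................................................................
180 ...........................................................................
186 ...........................................................................
192 ...........................................................................
198 ...........................................................................
204 ...........................................................................
210 ...........................................................................
216 ...........................................................................
222 ...........................................................................
228 ...........................................................................
234 ...........................###########################.....................
240 ....................##################################.....................
246 ...........................................................................
tool move [0.0012 0.0007 0.0225] turn 0.0005553575534151811 j7 1.5863626906772992
```

View pics/w6.png

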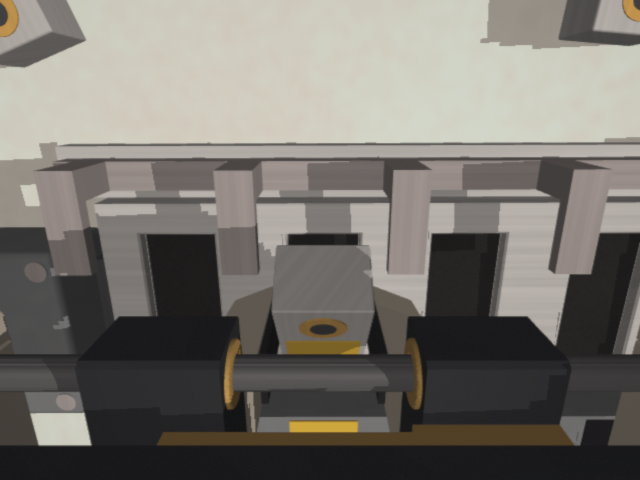

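The grip slackened. The die now hangs steeper: the near face spans rows 246-310 and the stud is at (322,327). I'll solve its pitch from the near face and stud.

```bash
cat >> h.py <<'E'
def pitch(d,rb,rt,rs,rs2=None):
    "die pitch from rows of near-face bottom edge, top edge, near stud centre; returns toe forward of TCP, toe height, pitch, residual"
    M=T(); f=-M[:3,0]; f[2]=0; f/=np.linalg.norm(f); up=np.array([0,0,1.]); obs=[rb,rt,rs]+([rs2] if rs2 else [])
    def fun(v):
        a,z,th=v; u=-f*np.cos(th)+up*np.sin(th); n=f*np.sin(th)+up*np.cos(th); t=M[:3,3]*[1,1,0]+f*a+up*z
        P=[t+u*.09,t+u*.09+n*.028,t+u*.0755+n*.029,t+u*.0145+n*.029]
        return proj(d,P[:len(obs)])[:,1]-obs
    r=least_squares(fun,[.055,M[2,3]-.02,.2],x_scale=[.01,.01,.1]); a,z,th=r.x
    print("toe fwd %.4f height %.4f pitch %.3f | topcorner bed x %.4f h %.4f | near low corner bed x %.4f h %.4f res"%(a,z,th,B(M[:3,3])[0]+a+.028*np.sin(th),z+.028*np.cos(th),B(M[:3,3])[0]+a-.09*np.cos(th),z+.09*np.sin(th)),r.fun)
E
python3 - <<'E'
from h import *
for f,rows in(("w5",None),("w6",None)):
    g=cv2.cvtColor(cv2.imread(f"pics/{f}.png"),cv2.COLOR_BGR2GRAY).astype(int); print(f,[(r,int(g[r,300:345].mean())) for r in range(238,316,2)])
d=dict(arm.get_image("wrist"));d["M"]=T()@d["mount"]
pitch(d,246,310.5,327.1)
d["M"]=d["M"].copy()
E
```

```text
w5 [(238, 32), (240, 28), (242, 36), (244, 91), (246, 95), (248, 93), (250, 92), (252, 90), (254, 89), (256, 89), (258, 88), (260, 89), (262, 89), (264, 89), (266, 88), (268, 88), (270, 88), (272, 88), (274, 88), (276, 88), (278, 88), (280, 88), (282, 89), (284, 111), (286, 116), (288, 117), (290, 117), (292, 117), (294, 117), (296, 108), (298, 107), (300, 107), (302, 107), (304, 106), (306, 94), (308, 81), (310, 76), (312, 72), (314, 70)]
w6 [(238, 30), (240, 29), (242, 29), (244, 40), (246, 104), (248, 107), (250, 107), (252, 107), (254, 107), (256, 107), (258, 107), (260, 107), (262, 107), (264, 107), (266, 107), (268, 107), (270, 107), (272, 107), (274, 107), (276, 107), (278, 107), (280, 107), (282, 106), (284, 107), (286, 106), (288, 106), (290, 106), (292, 106), (294, 106), (296, 106), (298, 106), (300, 106), (302, 106), (304, 106), (306, 106), (308, 106), (310, 113), (312, 115), (314, 101)]
toe fwd 0.0405 height 0.0048 pitch 0.681 | topcorner bed x 0.0341 h 0.0266 | near low corner bed x -0.0535 h 0.0615 res [0. 0. 0.]
```

Pitch is now roughly 0.6 rad. That still goes under the lip because the toe corner sits lower, so I'll lower until the toe touches the floor.

```bash
python3 nudge.py '[[0,0.0006,0,0,0.3],[0,0,0.002,0,0.3],[0,0,0.002,0,0.3],[0,0,0,0,0.3],[0,0,0,0,0.3]]'; python3 -c "
from h import *
where();print(arm.observe()['ft_torque'])"
```

```text
clock: 12.45
position: [0.6053, -0.0312, 0.0616]
ee_rot: [0.097, 3.139, 0.001]
force: [-4.8, 0.8, 9.6]
width: 0.387
gripper_force: 40.0
bed pos [-0.0241 -0.0369  0.0616] yaw err 0.0004994560310189744 F [-4.8112  0.8055  9.554 ] w 0.3872525722710684
[ 0.1708  0.8126 -0.0011]
```

```bash
python3 nudge.py '[[0,0,-0.002,0,0.3],[-0.004,0,0,0,0.3],[-0.004,0,0,0,0.3],[0,0,0,0,0.3],[0,0,0,0,0.3]]'; python3 -c "
from h import *
where();print(arm.observe()['ft_torque']); view('wrist','w7')
s=view('side');p=proj(s,W(.03,-.037,.04))[0].astype(int);print(p);i=s['image'][max(p[1]-75,0):p[1]+75,p[0]-100:p[0]+100];cv2.imwrite('pics/s7.png',cv2.resize(i,None,fx=4,fy=4,interpolation=cv2.INTER_CUBIC))"
```

```text
clock: 12.95
position: [0.6133, -0.0318, 0.0623]
ee_rot: [0.097, 3.14, -0.0]
force: [1.2, -0.2, -3.2]
width: 0.387
gripper_force: 40.0
bed pos [-0.016  -0.0371  0.0623] yaw err 0.0004905385990994215 F [ 1.1609 -0.1603 -3.2029] w 0.3865346236372378
[ 0.0515 -0.0979 -0.0217]
[379 242]
```

View pics/s7.png

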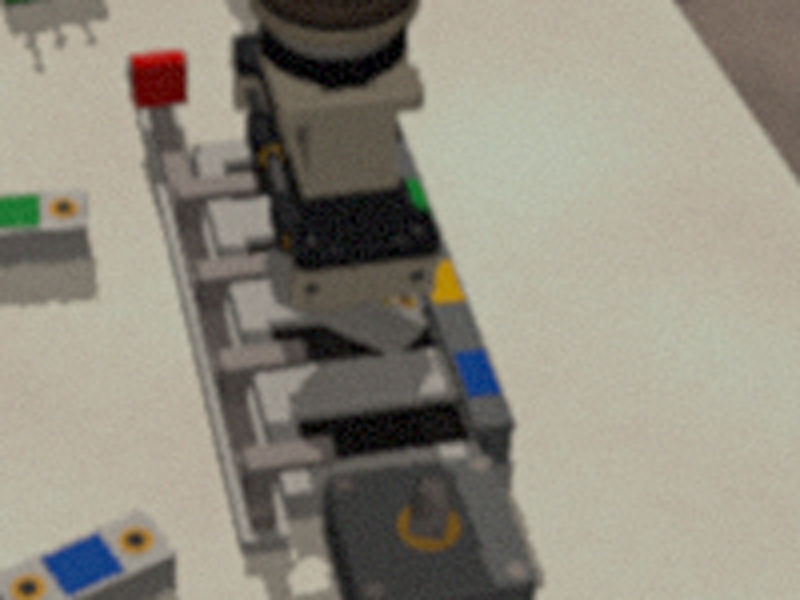

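The side crop shows the die's far stud at (400,300) beside the yellow lip marker, with the die's nose dipping into the pocket at the lip's edge. It moved forward with no contact force, so I'll carry on to the wall.

```bash
python3 nudge.py '[[-0.002,0,0,0,0.3],[-0.002,0,0,0,0.3],[-0.002,0,0,0,0.3],[0,0,0,0,0.3]]'; python3 -c "
from h import *
where();print(arm.observe()['ft_torque'])
d=view('wrist');print([c for a,c in blobs(d,'brass',100) if abs(c[0]-322)<20]);g=cv2.cvtColor(d['image'],cv2.COLOR_BGR2GRAY).astype(int);r=np.abs(np.diff(g[230:325,300:345].mean(1)));print([(i+231,int(v)) for i,v in enumerate(r) if v>5])"
```

```text
clock: 13.45
position: [0.6195, -0.0321, 0.0625]
ee_rot: [0.097, 3.14, 0.0]
force: [-0.4, 0.1, -3.2]
width: 0.389
gripper_force: 40.0
bed pos [-0.0098 -0.037   0.0625] yaw err 0.0005392656169140864 F [-0.3573  0.0592 -3.2115] w 0.3887426411265351
[-0.0062  0.0145 -0.01  ]
[array([322.4468, 327.1152])]
[(244, 9), (245, 42), (246, 22), (310, 7), (311, 7), (312, 6), (313, 11), (324, 6)]
```

```bash
python3 nudge.py '[[-0.002,0,0,0,0.3],[-0.002,0,0,0,0.3],[-0.001,0,0,0,0.3],[0,0,0,0,0.3]]'; python3 -c "
from h import *
where();print(arm.observe()['ft_torque'])"
```

```text
clock: 13.9
position: [0.622, -0.0324, 0.0623]
ee_rot: [-0.097, -3.136, -0.0]
force: [-8.7, 0.3, 2.9]
width: 0.387
gripper_force: 40.0
bed pos [-0.0073 -0.0371  0.0623] yaw err 0.0004669855398002909 F [-8.6572  0.2891  2.8716] w 0.38698770607489175
[0.1081 1.7302 0.0808]
```

Contact with the wall. Now I'll relax the grip so the die can pivot, and come down while easing back.

```bash
python3 nudge.py '[[0.001,0,0,0,0.3],[0,0,0,0,0.3],[0.001,0,0.003,0,0.3],[0.001,0,0.003,0,0.3],[0.001,0,0.002,0,0.3],[0,0,0,0,0.3],[0,0,0,0,0.3]]' 4; python3 -c "
from h import *
where();print(arm.observe()['ft_torque'])
d=view('wrist','w8');print([c for a,c in blobs(d,'brass',100) if abs(c[0]-322)<20]);g=cv2.cvtColor(d['image'],cv2.COLOR_BGR2GRAY).astype(int);r=np.abs(np.diff(g[200:325,300:345].mean(1)));print([(i+201,int(v)) for i,v in enumerate(r) if v>5])"
```

```text
clock: 14.6
position: [0.6207, -0.0322, 0.0544]
ee_rot: [0.097, 3.139, 0.0]
force: [0.3, -0.9, -3.2]
width: 0.394
gripper_force: 4.0
bed pos [-0.0086 -0.037   0.0544] yaw err 0.0005985403479296103 F [ 0.3008 -0.8955 -3.2342] w 0.39445130853722205
[0.0472 0.0251 0.0137]
[array([322.7102, 313.6332])]
[(206, 17), (207, 35), (208, 38), (209, 15), (232, 30), (233, 60), (234, 8), (246, 7), (247, 7), (291, 10), (292, 8), (293, 6), (294, 8), (309, 9), (310, 8), (311, 5), (321, 5), (322, 7), (323, 12), (324, 5)]
```

```bash
python3 nudge.py '[[0.001,0,0.003,0,0.3],[0.001,0,0.003,0,0.3],[0,0,0.003,0,0.3],[0.001,0,0.002,0,0.3],[0,0,0,0,0.3],[0,0,0,0,0.3]]' 4; python3 -c "
from h import *
where();print(arm.observe()['ft_torque'])
d=view('wrist','w9');print([c for a,c in blobs(d,'brass',100) if abs(c[0]-322)<20]);g=cv2.cvtColor(d['image'],cv2.COLOR_BGR2GRAY).astype(int);r=np.abs(np.diff(g[200:325,300:345].mean(1)));print([(i+201,int(v)) for i,v in enumerate(r) if v>5])"
```

```text
clock: 15.25
position: [0.6175, -0.032, 0.0434]
ee_rot: [0.097, 3.139, -0.0]
force: [-1.1, -0.0, -2.4]
width: 0.389
gripper_force: 4.0
bed pos [-0.0119 -0.037   0.0434] yaw err 0.0005529037650202628 F [-1.0928 -0.0009 -2.4277] w 0.38874429923647624
[ 0.0617  0.0356 -0.0148]
[array([322.7447, 297.3796]), array([322.7656, 400.871 ])]
[(219, 14), (220, 36), (221, 33), (222, 10), (224, 21), (225, 52), (226, 10), (267, 12), (268, 12), (280, 5), (289, 7), (290, 9), (291, 6), (308, 7), (309, 10), (310, 5), (324, 6)]
```

View pics/w9.png

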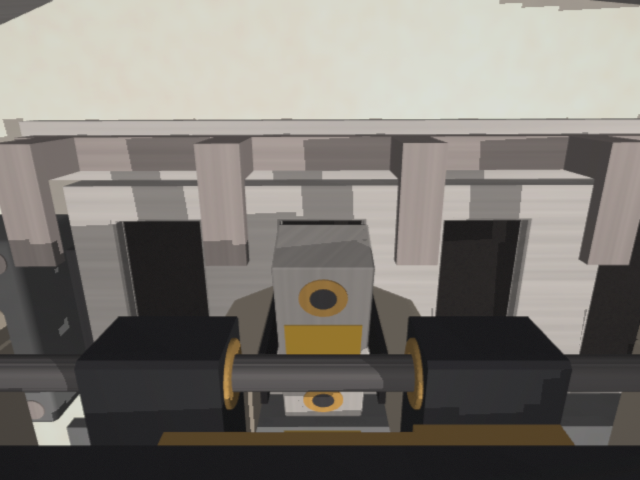

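The die is centred in the yellow pocket, with its near face over rows 225-268, studs at rows 297 and 401, and its far end at the lip. Computing the pitch.

```bash
python3 - <<'E'
from h import *
d=dict(arm.get_image("wrist"));d["M"]=T()@d["mount"]
pitch(d,225,267.5,297.4,400.9)
E
python3 nudge.py '[[0,0,0.003,0,0.3],[0,0,0.003,0,0.3],[0,0,0.003,0,0.3],[0,0,0,0,0.3],[0,0,0,0,0.3]]' 4; python3 -c "
from h import *
where();print(arm.observe()['ft_torque'])
d=view('wrist','w10');print([c for a,c in blobs(d,'brass',100) if abs(c[0]-322)<20]);g=cv2.cvtColor(d['image'],cv2.COLOR_BGR2GRAY).astype(int);r=np.abs(np.diff(g[190:325,300:345].mean(1)));print([(i+191,int(v)) for i,v in enumerate(r) if v>5])"
```

```text
toe fwd 0.0504 height 0.0119 pitch 0.258 | topcorner bed x 0.0457 h 0.0390 | near low corner bed x -0.0484 h 0.0349 res [ 0.2463 -1.2968  1.4097 -0.3326]
clock: 15.85
position: [0.6172, -0.032, 0.0343]
ee_rot: [0.097, 3.14, -0.0]
force: [-0.4, -0.9, -2.5]
width: 0.389
gripper_force: 4.0
bed pos [-0.0121 -0.0371  0.0343] yaw err 0.0004783534094501274 F [-0.3859 -0.9216 -2.5198] w 0.3893384203763022
[ 0.0392 -0.0252  0.0423]
[array([322.6277, 286.9346]), array([322.9109, 410.305 ])]
[(191, 17), (223, 8), (224, 18), (225, 5), (253, 13), (254, 11), (255, 7), (266, 6), (277, 8), (278, 9), (279, 5), (298, 5), (299, 9), (300, 10), (318, 9), (319, 15), (320, 12)]
```

```bash
python3 - <<'E'
from h import *
d=dict(arm.get_image("wrist"));d["M"]=T()@d["mount"]
pitch(d,224,253.5,286.9)
pitch(d,224,253.5,286.9,410.3)
E
python3 nudge.py '[[-0.0015,0,0.002,0,0.3],[0,0,0,0,0.3],[0,0,0,0,0.6],[0,0,0,0,0.6],[0,0,0,0,0.6],[0,0,0,0,0.6]]' 4; python3 -c "
from h import *
where()
d=view('wrist','w11');print([c for a,c in blobs(d,'brass',100) if abs(c[0]-322)<20]);g=cv2.cvtColor(d['image'],cv2.COLOR_BGR2GRAY).astype(int);r=np.abs(np.diff(g[190:325,300:345].mean(1)));print([(i+191,int(v)) for i,v in enumerate(r) if v>5])"
```

```text
toe fwd 0.0559 height 0.0013 pitch 0.130 | topcorner bed x 0.0475 h 0.0291 | near low corner bed x -0.0454 h 0.0130 res [ 0. -0.  0.]
toe fwd 0.0544 height 0.0120 pitch 0.088 | topcorner bed x 0.0448 h 0.0399 | near low corner bed x -0.0473 h 0.0199 res [ 0.2561 -1.1824  1.2333 -0.2764]
clock: 16.55
position: [0.6188, -0.0321, 0.0327]
ee_rot: [0.097, 3.14, 0.0]
force: [-0.2, 0.5, 0.0]
width: 0.597
gripper_force: 0.0
bed pos [-0.0106 -0.037   0.0327] yaw err 0.0005317022041839703 F [-0.201   0.5483  0.022 ] w 0.596825187831683
[array([322.5743, 283.6339]), array([322.8366, 410.7302])]
[(223, 22), (224, 11), (249, 17), (250, 15), (263, 5), (273, 6), (274, 9), (275, 7), (295, 6), (296, 8), (297, 9), (316, 24), (317, 14), (318, 6)]
```

View pics/w11.png

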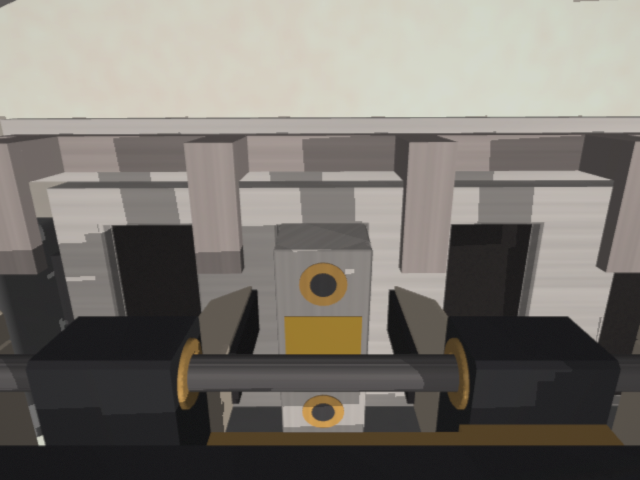

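The die lies between the open fingers, with its near face over rows 224-249 at the pocket's rim. I'll compare with the rows a flat die would give.

```bash
cat >> h.py <<'E'
def flat(d,y):
    P=[W(-.0435,y,.022),W(-.0435,y,.043),W(-.029,y,.044),W(.032,y,.044),W(-.0465,y,.022)]
    print("flat rows: rim-cut, top edge, studs, rim",proj(d,P).round(1).tolist())
E
python3 - <<'E'
from h import *
d=dict(arm.get_image("wrist"));d["M"]=T()@d["mount"]; flat(d,-.037); pitch(d,223.5,249.7,283.6,410.7)
E
```

```text
flat rows: rim-cut, top edge, studs, rim [[322.3, 232.4], [322.2, 249.5], [322.2, 286.1], [322.4, 416.4], [322.3, 225.6]]
toe fwd 0.0550 height 0.0115 pitch 0.048 | topcorner bed x 0.0458 h 0.0395 | near low corner bed x -0.0455 h 0.0159 res [ 0.2454 -1.1091  1.1469 -0.2537]
```

Not clearly seated: there is no dark gap at the near rim. I'll re-grip, push it against the wall, ease it down and release.

```bash
python3 nudge.py '[[0,0,0,0,0.3],[0,0,0,0,0.3],[0,0,0,0,0.3],[0,0,0,0,0.3],[-0.002,0,0,0,0.3],[-0.002,0,0,0,0.3],[0,0,0.003,0,0.3],[0,0,0,0,0.3]]' 12; python3 -c "
from h import *
where()
d=view('wrist');print([c for a,c in blobs(d,'brass',100) if abs(c[0]-322)<20]);flat(d,-.037)"
python3 nudge.py '[[0,0,0,0,0.6],[0,0,0,0,0.6],[0,0,0,0,0.6],[0,0,0,0,0.6]]' 12
python3 - <<'E'
from h import *
where()
d=view('wrist','w12');print([c for a,c in blobs(d,'brass',100) if abs(c[0]-322)<20]);flat(d,-.037);g=cv2.cvtColor(d['image'],cv2.COLOR_BGR2GRAY).astype(int);print([(i,int(g[i,300:345].mean())) for i in range(212,256,2)])
E
```

```text
clock: 17.45
position: [0.6215, -0.0323, 0.0288]
ee_rot: [-0.097, -3.138, 0.0]
force: [-4.0, 0.3, -0.8]
width: 0.39
gripper_force: 12.0
bed pos [-0.0078 -0.0371  0.0288] yaw err 0.0005294147391339266 F [-4.032   0.265  -0.7954] w 0.3903873842582268
[array([322.6354, 280.3308])]
flat rows: rim-cut, top edge, studs, rim [[322.4, 228.5], [322.3, 245.4], [322.3, 283.2], [322.5, 417.5], [322.4, 221.5]]
clock: 17.9
position: [0.6232, -0.0323, 0.0299]
ee_rot: [0.097, 3.139, 0.0]
force: [-0.1, -1.4, 0.1]
width: 0.595
gripper_force: 0.0
bed pos [-0.0061 -0.037   0.0299] yaw err 0.0005131589454265839 F [-0.081  -1.4444  0.1136] w 0.5952514661210851
[array([322.4114, 274.0772]), array([322.4859, 409.1335])]
flat rows: rim-cut, top edge, studs, rim [[322.1, 224.1], [322.0, 240.6], [322.1, 278.3], [322.3, 412.5], [322.1, 217.1]]
[(212, 131), (214, 125), (216, 69), (218, 36), (220, 83), (222, 86), (224, 86), (226, 87), (228, 88), (230, 88), (232, 89), (234, 89), (236, 89), (238, 97), (240, 160), (242, 181), (244, 178), (246, 137), (248, 130), (250, 130), (252, 125), (254, 123)]
```

A dark gap is now visible at the near rim and the stud spacing matches a flat die, so yellow is seated. Next is green, with a view above it first.

```bash
python3 nudge.py '[[0,0,-0.03,0,0.6],[0,0,-0.04,0,0.8],[0.04,0.02,-0.04,0,1],[0.04,0.03,0,0.08,1],[0.04,0.035,0,0,1],[0.03,0.035,0,0,1],[0,0,0,0,1],[0,0,0,0,1]]'
python3 - <<'E'
from h import *
where()
d=view('wrist')
b=[cast(d,c,.029)[0] for a,c in blobs(d,'brass',100)]
for p in b: print(p)
g=[cast(d,c,.029)[0] for a,c in blobs(d,'green',400)];print("green",g)
todo((.4377,.1163,.06),1.429)
E
```

```text
clock: 18.75
position: [0.4948, 0.0967, 0.1333]
ee_rot: [0.218, 3.133, 0.001]
force: [0.5, 0.2, -0.1]
width: 1.001
gripper_force: 0.0
bed pos [-0.1423  0.0837  0.1333] yaw err -0.07665906073616546 F [ 0.4825  0.187  -0.0746] w 1.0013514270057686
[0.4251 0.1174 0.029 ]
[0.486  0.1087 0.029 ]
[ 0.5754 -0.0819  0.029 ]
[0.6295 0.2507 0.029 ]
green [array([0.4554, 0.1131, 0.029 ])]
tool move [0.0602 0.0126 0.0732] turn 0.00041342511079123234 j7 1.2173609827766463
```

```bash
python3 nudge.py '[[0.03,0.006,0,0,1],[0.03,0.006,0.013,0,1],[0,0,0.03,0,1],[0,0,0.03,0,1],[0,0,0.02,0,0.7],[0,0,0.03,0,0.3],[0,0,0,0,0.3],[0,0,0,0,0.3],[0,0,0,0,0.3],[0,0,0,0,0.3]]' 5;  python3 -c "
from h import *
todo((.4377,.1156,.007),1.429);where()"
```

```text
clock: 19.8
position: [0.4383, 0.116, 0.0111]
ee_rot: [0.223, 3.131, 0.001]
force: [-0.3, 0.2, -0.2]
width: 0.528
gripper_force: 0.0
tool move [ 0.0006 -0.0005  0.0041] turn -0.0006753390068039433 j7 1.1749072984515747
bed pos [-0.1999  0.0995  0.0111] yaw err -0.08007166580170044 F [-0.2645  0.2109 -0.2456] w 0.5281359897558584
```

```bash
python3 nudge.py '[[0,0,0.003,0,0.3],[0,0,0,0,0.3],[0,0,0,0,0.3],[0,0,0,0,0.3],[0,0,-0.004,0,0.3],[0,0,-0.004,0,0.3],[0,0,-0.004,0,0.3],[0,0,-0.002,0,0.3],[0,0,0,0,0.3]]' 5;  python3 -c "
from h import *
where()"
```

```text
clock: 20.7
position: [0.4374, 0.116, 0.0212]
ee_rot: [0.223, 3.133, 0.0]
force: [0.3, 0.4, -1.8]
width: 0.394
gripper_force: 5.0
bed pos [-0.2008  0.0995  0.0212] yaw err -0.07946948385224983 F [ 0.3494  0.4446 -1.8249] w 0.39369927469614596
```

```bash
python3 nudge.py '[[0,0,0,0,0.3],[0,0,0,0,0.3],[0,0,-0.025,-0.04,0.3],[0,0,-0.03,-0.04,0.3],[0,0,-0.03,0,0.3],[0,0,0,0,0.3]]' 50
python3 - <<'E'
from h import *
where()
d=view('wrist');print([c for a,c in blobs(d,'brass',100) if abs(c[0]-322)<20]);g=cv2.cvtColor(d['image'],cv2.COLOR_BGR2GRAY).astype(int);r=np.abs(np.diff(g[230:300,300:345].mean(1)));print([(i+231,int(v)) for i,v in enumerate(r) if v>5])
todo(W(-.0255,.037,.095),YB)
E
```

```text
clock: 21.3
position: [0.4393, 0.1166, 0.1089]
ee_rot: [0.097, 3.135, 0.004]
force: [1.3, -0.3, -2.8]
width: 0.39
gripper_force: 50.0
bed pos [-0.1989  0.1002  0.1089] yaw err 0.0003159732501165635 F [ 1.2677 -0.313  -2.7526] w 0.3900396628524996
[array([322.5468, 310.6436]), array([322.7644, 430.0529])]
[(249, 51), (250, 28), (276, 11), (277, 8), (278, 5)]
tool move [-0.1743 -0.063   0.0127] turn 0.0004690716827477903 j7 1.1996400933645004
```

```bash
python3 nudge.py '[[-0.035,-0.0126,0,0,0.3],[-0.035,-0.0126,0,0,0.3],[-0.035,-0.0126,0,0,0.3],[-0.035,-0.0126,0,0,0.3],[-0.034,-0.0126,0.01,0,0.3],[0,0,0.025,0,0.3],[0,0,0,0,0.3],[0,0,0,0,0.3]]'
python3 - <<'E'
from h import *
where()
d=view('wrist');b=[c for a,c in blobs(d,'brass',100) if abs(c[0]-322)<20];print(b);g=cv2.cvtColor(d['image'],cv2.COLOR_BGR2GRAY).astype(int);r=np.abs(np.diff(g[230:300,300:345].mean(1)));print([(i+231,int(v)) for i,v in enumerate(r) if v>5])
pitch(d,249,276.5,b[0][1])
for r in range(220,250,4): print(r,"".join("#" if v<60 else "." for v in g[r,250:400:2]))
todo(W(-.0255,.037,.06),YB)
E
```

```text
clock: 22.15
position: [0.6051, 0.0426, 0.0693]
ee_rot: [-0.096, -3.136, 0.001]
force: [0.3, -0.2, -1.6]
width: 0.385
gripper_force: 50.0
bed pos [-0.0288  0.0366  0.0693] yaw err 0.0008772545600193027 F [ 0.2604 -0.1667 -1.6399] w 0.3851930531283554
[array([322.6378, 310.4361])]
[(237, 16), (238, 44), (239, 27), (248, 9), (249, 35), (250, 7), (275, 7), (276, 14), (277, 8), (278, 6), (289, 6)]
toe fwd 0.0671 height 0.0448 pitch 0.048 | topcorner bed x 0.0404 h 0.0728 | near low corner bed x -0.0508 h 0.0491 res [0. 0. 0.]
220 ...........................................................................
224 ...........................................................................
228 ...........................................................................
232 ...........................................................................
236 ...........................................................................
240 ....................##################################.....................
244 ....................##################################.....................
248 ....................##################################.....................
tool move [-0.0026  0.      0.0104] turn 0.0012215644035236117 j7 1.455123570008618
```

Pitch is too small (about 0.07), so I'll go back to the bench in front and let the die droop further about its toe.

```bash
python3 nudge.py '[[0,0,-0.03,0,0.3],[0.04,0,0,0,0.3],[0.05,0,0,0,0.3],[0.05,0,0,0,0.3],[0.03,0,0.03,0,0.3],[0,0,0.03,0,0.3],[0,0,0.015,0,0.3],[0,0,0,0,0.3],[0,0,0,0,0.3]]'; python3 -c "
from h import *
where()"
```

```text
clock: 23.1
position: [0.4377, 0.0532, 0.0268]
ee_rot: [0.096, 3.139, 0.001]
force: [-0.9, 0.5, -2.5]
width: 0.391
gripper_force: 50.0
bed pos [-0.1965  0.0368  0.0268] yaw err 0.0011540167602330786 F [-0.8958  0.5037 -2.5396] w 0.3910250477033071
```

```bash
python3 nudge.py '[[0,0,0.005,0,0.3],[0,0,0,0,0.3],[0,0,0,0,0.3]]' 4; python3 nudge.py '[[0,0,-0.003,0,0.3],[0,0,-0.003,0,0.3],[0,0,-0.003,0,0.3],[0,0,0,0,0.3],[0,0,0,0,0.3]]' 3
python3 - <<'E'
from h import *
where()
d=view('wrist');b=[c for a,c in blobs(d,'brass',100) if abs(c[0]-322)<20];print(b);g=cv2.cvtColor(d['image'],cv2.COLOR_BGR2GRAY).astype(int);r=np.abs(np.diff(g[230:310,300:345].mean(1)));print([(i+231,int(v)) for i,v in enumerate(r) if v>5])
E
```

```text
clock: 23.4
position: [0.4381, 0.053, 0.0214]
ee_rot: [0.097, 3.139, 0.001]
force: [0.3, 0.2, -2.2]
width: 0.391
gripper_force: 4.0
clock: 23.9
position: [0.4372, 0.0528, 0.03]
ee_rot: [-0.097, -3.14, -0.0]
force: [-2.3, -0.1, -0.3]
width: 0.393
gripper_force: 3.0
bed pos [-0.1971  0.0364  0.03  ] yaw err 0.000546451450472496 F [-2.2699 -0.0769 -0.2766] w 0.39334247849807724
[array([322.6821, 320.6458]), array([322.8282, 410.5562]), array([328.094 , 432.9866])]
[(245, 46), (246, 22), (293, 8), (294, 10)]
```

```bash
python3 - <<'E'
from h import *
d=dict(arm.get_image("wrist"));d["M"]=T()@d["mount"]
pitch(d,245.3,293.5,320.6); pitch(d,245.3,293.5,320.6,410.5)
E
python3 nudge.py '[[0,0,0.003,0,0.3],[0,0,0.002,0,0.3],[0,0,0,0,0.3],[0,0,0,0,0.3]]' 3
python3 - <<'E'
from h import *
where()
d=view('wrist');b=[c for a,c in blobs(d,'brass',100) if abs(c[0]-322)<20];print(b);g=cv2.cvtColor(d['image'],cv2.COLOR_BGR2GRAY).astype(int);r=np.abs(np.diff(g[230:310,300:345].mean(1)));e=[(i+231,int(v)) for i,v in enumerate(r) if v>5];print(e)
E
```

```text
toe fwd 0.0573 height -0.0141 pitch 0.366 | topcorner bed x -0.1298 h 0.0120 | near low corner bed x -0.2239 h 0.0181 res [-0. -0.  0.]
toe fwd 0.0574 height -0.0064 pitch 0.320 | topcorner bed x -0.1309 h 0.0201 | near low corner bed x -0.2252 h 0.0219 res [ 0.1704 -1.0071  1.1181 -0.2641]
clock: 24.4
position: [0.4374, 0.0528, 0.0247]
ee_rot: [-0.097, -3.14, 0.0]
force: [-0.7, -0.5, -2.1]
width: 0.393
gripper_force: 3.0
bed pos [-0.1968  0.0363  0.0247] yaw err 0.00048184489437064215 F [-0.7199 -0.525  -2.0596] w 0.3931838185487152
[array([322.7804, 315.6133]), array([322.5468, 421.8209])]
[(243, 22), (244, 31), (245, 15), (285, 6), (286, 10), (308, 6), (309, 5)]
```

```bash
python3 nudge.py '[[0,0,0,0,0.3],[0,0,0,0,0.3],[0,0,-0.04,0,0.3],[-0.03,0,-0.035,0,0.3],[-0.045,0,0,0,0.3],[-0.045,0,0,0,0.3],[-0.045,0,0,0,0.3],[0,0,0.025,0,0.3],[0,0,0,0,0.3],[0,0,0,0,0.3]]' 50
python3 - <<'E'
from h import *
where()
d=view('wrist');b=[c for a,c in blobs(d,'brass',100) if abs(c[0]-322)<20];print(b);g=cv2.cvtColor(d['image'],cv2.COLOR_BGR2GRAY).astype(int);r=np.abs(np.diff(g[230:310,300:345].mean(1)));e=[(i+231,int(v)) for i,v in enumerate(r) if v>5];print(e)
todo(W(-.0262,.037,.044),YB)
E
```

```text
clock: 25.45
position: [0.6007, 0.0425, 0.0743]
ee_rot: [-0.097, -3.137, 0.001]
force: [-0.8, 1.1, -1.7]
width: 0.389
gripper_force: 50.0
bed pos [-0.0332  0.0363  0.0743] yaw err 0.0004542090315307057 F [-0.8177  1.0637 -1.749 ] w 0.3888964898016375
[array([322.6181, 315.5955])]
[(241, 6), (242, 24), (243, 33), (244, 25), (245, 7), (285, 8), (286, 12), (298, 5), (307, 5), (308, 7), (309, 6)]
tool move [-0.0066  0.0006  0.031 ] turn 0.0006142187240345542 j7 1.4571180278663862
```

```bash
python3 nudge.py '[[-0.0068,0.0006,0.015,0,0.3],[0,0,0.01,0,0.3],[0,0,0.005,0,0.3],[0,0,0,0,0.3],[0,0,0,0,0.3]]'; python3 -c "
from h import *
where()"
```

```text
clock: 26.0
position: [0.6088, 0.0427, 0.0449]
ee_rot: [-0.097, -3.14, 0.0]
force: [0.6, 0.1, -2.5]
width: 0.392
gripper_force: 50.0
bed pos [-0.0252  0.037   0.0449] yaw err 0.0004669511260155801 F [ 0.5938  0.1345 -2.467 ] w 0.3918636311847223
```

```bash
python3 nudge.py '[[0,0,0.002,0,0.3],[0,0,0.001,0,0.3],[-0.003,0,0,0,0.3],[-0.003,0,0,0,0.3],[-0.002,0,0,0,0.3],[0,0,0,0,0.3]]'; python3 -c "
from h import *
where()"
```

```text
clock: 26.6
position: [0.6169, 0.0423, 0.0418]
ee_rot: [-0.097, -3.14, -0.0]
force: [-0.2, 0.1, -2.6]
width: 0.39
gripper_force: 50.0
bed pos [-0.0171  0.0371  0.0418] yaw err 0.0004592594906775993 F [-0.1715  0.0952 -2.5727] w 0.39008076342405074
```

```bash
python3 nudge.py '[[-0.002,0,0,0,0.3],[-0.001,0,0,0,0.3],[-0.001,0,0,0,0.3],[0,0,0,0,0.3]]'; python3 -c "
from h import *
where()"
```

```text
clock: 27.0
position: [0.6172, 0.0422, 0.0413]
ee_rot: [-0.097, -3.133, 0.0]
force: [-12.7, 0.7, 5.6]
width: 0.389
gripper_force: 50.0
bed pos [-0.0167  0.037   0.0413] yaw err 0.0007697796359062981 F [-12.6843   0.6696   5.6036] w 0.3886049122692947
```

Wall contact exactly where expected. Weak grip, lower with slight forward pressure.

```bash
python3 nudge.py '[[0.002,0,0,0,0.3],[0,0,0,0,0.3],[0,0,0.003,0,0.3],[0,0,0.003,0,0.3],[0,0,0.003,0,0.3],[0,0,0.003,0,0.3],[0,0,0.003,0,0.3],[0,0,0,0,0.3]]' 5
python3 - <<'E'
from h import *
where()
d=view('wrist');b=[c for a,c in blobs(d,'brass',100) if abs(c[0]-322)<20];print(b);g=cv2.cvtColor(d['image'],cv2.COLOR_BGR2GRAY).astype(int);r=np.abs(np.diff(g[210:310,300:345].mean(1)));e=[(i+211,int(v)) for i,v in enumerate(r) if v>5];print(e);flat(d,.037)
E
```

```text
clock: 27.8
position: [0.6194, 0.0422, 0.0267]
ee_rot: [0.097, 3.139, 0.0]
force: [-0.4, 0.2, -2.7]
width: 0.389
gripper_force: 5.0
bed pos [-0.0145  0.0371  0.0267] yaw err 0.000481807963244707 F [-0.3735  0.2147 -2.6979] w 0.3888557655075105
[array([322.6172, 299.9889])]
[(235, 5), (236, 11), (237, 40), (238, 28), (240, 20), (241, 23), (265, 10), (266, 15), (267, 8), (268, 6), (279, 5), (289, 5), (290, 8), (291, 6)]
flat rows: rim-cut, top edge, studs, rim [[321.9, 245.9], [321.7, 265.3], [321.7, 302.6], [322.0, 434.4], [321.8, 239.0]]
```

```bash
python3 nudge.py '[[0,0,0.001,0,0.3],[0,0,0,0,0.6],[0,0,0,0,0.6],[0,0,0,0,0.6],[0,0,0,0,0.6],[0,0,-0.03,0,0.6],[0,0,-0.04,0,0.6],[0,0,-0.04,0,0.6],[0,0,0,0,0.6],[0,0,0,0,0.6]]' 5
python3 - <<'E'
from h import *
where()
d=view('wrist','w13')
for a,c in blobs(d,'brass',60): print(a,c,B(cast(d,c,.044)[0]))
g=cv2.cvtColor(d['image'],cv2.COLOR_BGR2GRAY)
todo((.4476,-.1688,.13),1.3)
E
```

```text
clock: 28.85
position: [0.6195, 0.0423, 0.137]
ee_rot: [0.097, 3.138, 0.001]
force: [0.9, 0.3, -0.8]
width: 0.599
gripper_force: 0.0
bed pos [-0.0145  0.0372  0.137 ] yaw err 0.000554263898172147 F [ 0.9293  0.3472 -0.7787] w 0.5993903050752553
448 [203.8951 217.9978] [-0.0304 -0.0364  0.044 ]
446 [322.4507 217.3969] [-0.0308  0.0373  0.044 ]
130 [205.8308 301.3769] [ 0.0271 -0.0403  0.044 ]
368 [322.4293 306.1957] [0.0307 0.0372 0.044 ]
764 [183.9411 371.0445] [ 0.0817 -0.0606  0.044 ]
900 [459.9278 374.0011] [0.0843 0.1344 0.044 ]
6170 [437.4822 436.5363] [0.1397 0.1233 0.044 ]
tool move [ 0.1576 -0.2212  0.0056] turn 0.20903838368024386 j7 1.4506659910068354
```

View pics/w13.png

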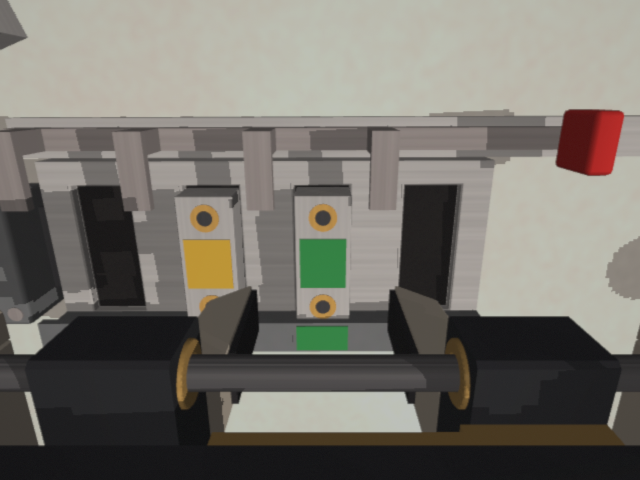

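Both seated: the green studs are at bed x ±0.031, y 0.037, and yellow matches. Now the blue die.

```bash
python3 nudge.py '[[0.02,-0.04,-0.01,0,0.8],[0.025,-0.04,-0.01,0,0.8],[0.025,-0.04,0,-0.09,0.8],[0.01,-0.045,0,-0.09,0.8],[0.005,-0.04,0,-0.09,0.8],[0,0,0,-0.09,0.8],[0,0,0,0,0.8],[0,0,0,0,0.8]]'
python3 - <<'E'
from h import *
where();M=T();print(M[:3,3],np.arctan2(M[1,1],M[0,1]))
d=view('wrist')
for c in("brass","blue"):
  for a,ce in blobs(d,c,60): print(c,a,ce,cast(d,ce,.029)[0])
E
```

```text
clock: 29.7
position: [0.532, -0.1578, 0.1547]
ee_rot: [0.464, -3.105, -0.002]
force: [-0.2, -0.1, -0.2]
width: 0.8
gripper_force: 0.0
bed pos [-0.0893 -0.1679  0.1547] yaw err 0.3587644320808683 F [-0.1692 -0.0949 -0.2251] w 0.7998375148370986
[ 0.532  -0.1578  0.1547] 1.8671607588757648
brass 501 [343.4311  48.8623] [ 0.4169 -0.1785  0.029 ]
brass 408 [342.2475 149.1299] [ 0.4757 -0.1605  0.029 ]
brass 265 [244.5547 323.9585] [ 0.6229 -0.1919  0.029 ]
brass 381 [136.5144 376.8084] [ 0.6945 -0.2634  0.029 ]
brass 537 [507.6778 376.4004] [0.6079 0.0209 0.029 ]
brass 5947 [469.5398 436.0661] [0.6719 0.0152 0.029 ]
blue 2434 [343.0411 100.3209] [ 0.446  -0.1694  0.029 ]
blue 733 [325.4775 422.5443] [ 0.6938 -0.1054  0.029 ]
```

```bash
python3 -c "
from h import *
todo((.4291,-.1748,.06),1.868)"
```

```text
tool move [0.1036 0.0135 0.0951] turn 7.479628092865731e-05 j7 2.122415868772475
```

```bash
python3 nudge.py '[[0.035,0.0045,0.02,0,0.8],[0.035,0.0045,0.02,0,0.8],[0.0336,0.0045,0.025,0,0.8],[0,0,0.03,0,0.8],[0,0,0,0,0.8],[0,0,0,0,0.8]]' 5;  python3 -c "
from h import *
todo((.4291,-.1748,.0075),1.868)"
```

```text
clock: 30.35
position: [0.4302, -0.1755, 0.0611]
ee_rot: [0.468, -3.106, -0.001]
force: [0.8, -0.1, 0.7]
width: 0.801
gripper_force: 0.0
tool move [0.0008 0.001  0.0536] turn 0.001699521563820472 j7 2.224470523291611
```

```bash
python3 nudge.py '[[0,0.001,0.027,0,0.8],[0,0,0.026,0,0.4],[0,0,0,0,0.3],[0,0,0,0,0.3],[0,0,0,0,0.3],[0,0,0,0,0.3],[0,0,0,0,0.3],[0,0,0,0,0.3]]' 5; python3 nudge.py '[[0,0,-0.004,0,0.3],[0,0,-0.004,0,0.3],[0,0,-0.004,0,0.3],[0,0,-0.004,0,0.3],[0,0,0,0,0.3],[0,0,0,0,0.3]]' 4;  python3 - <<'E'
from h import *
where()
d=view('wrist');b=[c for a,c in blobs(d,'brass',100) if abs(c[0]-322)<20];print(b);g=cv2.cvtColor(d['image'],cv2.COLOR_BGR2GRAY).astype(int);r=np.abs(np.diff(g[230:310,300:345].mean(1)));e=[(i+231,int(v)) for i,v in enumerate(r) if v>5];print(e)
E
```

```text
clock: 31.15
position: [0.4302, -0.1755, 0.009]
ee_rot: [-0.466, 3.105, -0.001]
force: [-1.4, 1.3, 8.5]
width: 0.395
gripper_force: 5.0
clock: 31.75
position: [0.4291, -0.1756, 0.024]
ee_rot: [0.466, -3.107, 0.0]
force: [-1.4, -0.5, -1.7]
width: 0.396
gripper_force: 4.0
bed pos [-0.1909 -0.192   0.024 ] yaw err 0.3603683671866722 F [-1.3943 -0.55   -1.7213] w 0.3963820080326975
[array([322.8508, 310.948 ]), array([322.8358, 417.2902])]
[(240, 22), (241, 33), (242, 12), (280, 9), (281, 9), (303, 7), (304, 5)]
```

```bash
python3 nudge.py '[[0,0,0,0,0.3],[0,0,0,0,0.3],[0,0,-0.04,0,0.3],[0,0,-0.04,0.12,0.3],[0,0,0,0.12,0.3],[0,0,0,0.12,0.3],[0,0,0,0,0.3],[0,0,0,0,0.3]]' 50;  python3 - <<'E'
from h import *
where()
d=dict(view('wrist'));b=[c for a,c in blobs(d,'brass',100) if abs(c[0]-322)<20];print(b);pitch(d,241.2,280.5,b[0][1])
todo(W(-.034,-.111,.1),YB)
E
```

```text
clock: 32.6
position: [0.4291, -0.1752, 0.1036]
ee_rot: [-0.091, -3.14, -0.0]
force: [-0.9, 0.6, -3.5]
width: 0.387
gripper_force: 50.0
bed pos [-0.1909 -0.1916  0.1036] yaw err 0.004464173595779775 F [-0.9161  0.6355 -3.5315] w 0.3865319464163094
[array([322.6305, 310.9554]), array([322.8221, 417.1977]), array([332.8755, 436.8536])]
toe fwd 0.0606 height 0.0656 pitch 0.238 | topcorner bed x -0.1237 h 0.0929 | near low corner bed x -0.2178 h 0.0869 res [-0. -0.  0.]
tool move [-0.1573  0.08    0.0035] turn 0.004206194122265305 j7 1.9059102182138539
```

```bash
python3 nudge.py '[[-0.032,0.02,0,0.004,0.3],[-0.032,0.02,0,0,0.3],[-0.032,0.02,0,0,0.3],[-0.032,0.02,0,0,0.3],[-0.029,0,0.015,0,0.3],[0,0,0.015,0,0.3],[0,0,0,0,0.3],[0,0,0,0,0.3]]'
python3 - <<'E'
from h import *
where()
d=view('wrist','w14');b=[c for a,c in blobs(d,'brass',100) if abs(c[0]-322)<20];print(b);g=cv2.cvtColor(d['image'],cv2.COLOR_BGR2GRAY).astype(int)
for r in range(222,250,4): print(r,"".join("#" if v<60 else "." for v in g[r,250:400:2]))
todo(W(-.0255,-.111,.045),YB)
E
```

```text
clock: 33.45
position: [0.59, -0.1061, 0.0733]
ee_rot: [-0.102, -3.138, -0.0]
force: [-0.4, -0.4, -3.6]
width: 0.387
gripper_force: 50.0
bed pos [-0.0346 -0.1127  0.0733] yaw err -0.0028188778827280547 F [-0.434 -0.36  -3.61 ] w 0.38707499073610796
[array([322.6676, 310.7862]), array([322.7732, 417.0497])]
222 ...........................................................................
226 ...........................................................................
230 ...........................................................................
234 ...........................................................................
238 ...........................................................................
242 ...........................................................................
246 ...........................................................................
tool move [-0.0087  0.0018  0.029 ] turn -0.0032289026709235724 j7 1.7321334386587992
```

```bash
python3 nudge.py '[[-0.0087,0.0018,0.015,-0.003,0.3],[0,0,0.01,0,0.3],[0,0,0.004,0,0.3],[0,0,0,0,0.3],[0,0,0,0,0.3]]'
python3 - <<'E'
from h import *
where()
d=view('wrist');b=[c for a,c in blobs(d,'brass',100) if abs(c[0]-322)<20];print(b);g=cv2.cvtColor(d['image'],cv2.COLOR_BGR2GRAY).astype(int)
for r in range(210,250,4): print(r,"".join("#" if v<60 else "." for v in g[r,250:400:2]))
print(proj(d,[W(-.0465,-.130,.022),W(-.0465,-.092,.022)]))
E
```

```text
clock: 34.0
position: [0.5997, -0.1048, 0.0453]
ee_rot: [0.099, 3.14, 0.0]
force: [0.0, 0.0, -3.5]
width: 0.388
gripper_force: 50.0
bed pos [-0.025  -0.1107  0.0453] yaw err -0.0006911383473326982 F [ 0.0431  0.0065 -3.542 ] w 0.38805162259854115
[array([322.6822, 310.7493]), array([322.7861, 417.0249])]
210 ...........................................................................
214 ...........................................................................
218 ...........................................................................
222 ...........................................................................
226 ...........................................................................
230 ...........................................................................
234 ...........................................................................
238 ...........................................................................
242 ...........................................................................
246 ...........................................................................
[[280.2229 247.803 ]
 [363.0892 247.6657]]
```

```bash
python3 nudge.py '[[0,0,0.002,0,0.3],[0,0,0.002,0,0.3],[-0.003,0,0,0,0.3],[-0.003,0,0,0,0.3],[-0.001,0,0,0,0.3],[0,0,0,0,0.3]]'; python3 -c "
from h import *
where()"
```

```text
clock: 34.65
position: [0.6071, -0.105, 0.0408]
ee_rot: [0.099, 3.14, 0.0]
force: [-0.3, 0.8, -3.6]
width: 0.388
gripper_force: 50.0
bed pos [-0.0176 -0.1105  0.0408] yaw err -0.00040058070761950226 F [-0.2618  0.7663 -3.5893] w 0.38791731753083675
```

```bash
python3 nudge.py '[[-0.002,-0.0003,0,0,0.3],[-0.001,0,0,0,0.3],[-0.001,0,0,0,0.3],[0,0,0,0,0.3]]'; python3 -c "
from h import *
where()"
```

```text
clock: 35.05
position: [0.6094, -0.1055, 0.0406]
ee_rot: [-0.099, -3.137, -0.0]
force: [-6.5, -0.5, -0.3]
width: 0.387
gripper_force: 50.0
bed pos [-0.0153 -0.1109  0.0406] yaw err -0.0006203244735754065 F [-6.483  -0.4676 -0.3494] w 0.3873673535016571
```

Wall contact. Lower with a weak grip and release.

```bash
python3 nudge.py '[[0,0,0,0,0.3],[0,0,0,0,0.3],[0,0,0.003,0,0.3],[0,0,0.003,0,0.3],[0,0,0.003,0,0.3],[0,0,0.003,0,0.3],[0,0,0.003,0,0.3],[0,0,0,0,0.3]]' 5
python3 - <<'E'
from h import *
where()
d=view('wrist');b=[c for a,c in blobs(d,'brass',100) if abs(c[0]-322)<20];print(b);g=cv2.cvtColor(d['image'],cv2.COLOR_BGR2GRAY).astype(int);r=np.abs(np.diff(g[210:310,300:345].mean(1)));e=[(i+211,int(v)) for i,v in enumerate(r) if v>5];print(e);flat(d,-.111)
E
```

```text
clock: 35.85
position: [0.6116, -0.1056, 0.0258]
ee_rot: [0.099, 3.139, -0.0]
force: [-1.4, -0.6, -2.6]
width: 0.388
gripper_force: 5.0
bed pos [-0.0131 -0.1108  0.0258] yaw err -0.0004347630562995253 F [-1.4428 -0.6393 -2.5877] w 0.38845585731871507
[array([322.7088, 296.8489])]
[(234, 14), (235, 23), (236, 36), (237, 14), (238, 19), (239, 21), (262, 15), (263, 11), (264, 7), (275, 5), (286, 8), (287, 8), (288, 5), (309, 7)]
flat rows: rim-cut, top edge, studs, rim [[321.7, 243.4], [321.5, 262.6], [321.6, 300.2], [322.0, 433.3], [321.7, 236.4]]
```

```bash
python3 nudge.py '[[0,0,0.001,0,0.3],[0,0,0,0,0.6],[0,0,0,0,0.6],[0,0,0,0,0.6],[0,0,0,0,0.6],[0,0,-0.03,0,0.6],[0,0,-0.04,0,0.6],[0,0,-0.04,0,0.6],[0,0,0,0,0.6],[0,0,0,0,0.6]]' 5
python3 - <<'E'
from h import *
where()
d=view('wrist','w15')
for a,c in blobs(d,'brass',60): print(a,c,B(cast(d,c,.044)[0]))
t=view('top','t15'); 
for c in("brass","red","blue"):
  for a,ce in blobs(t,c,15): print("top",c,a,ce,B(cast(t,ce,.044)[0]))
E
```

```text
clock: 36.9
position: [0.6115, -0.1056, 0.1358]
ee_rot: [0.099, 3.138, 0.0]
force: [-0.7, -0.4, -0.9]
width: 0.603
gripper_force: 0.0
bed pos [-0.0132 -0.1108  0.1358] yaw err -0.00037108172623123714 F [-0.6771 -0.4179 -0.9454] w 0.6026397793994316
455 [440.8066 216.5824] [-0.0303 -0.0377  0.044 ]
457 [560.0022 215.7702] [-0.0307  0.0359  0.044 ]
459 [322.8606 217.3399] [-0.0299 -0.1105  0.044 ]
765 [181.0993 257.8052] [-0.0032 -0.2011  0.044 ]
373 [322.9088 306.4397] [ 0.0316 -0.1106  0.044 ]
137 [438.7226 300.1533] [ 0.027  -0.0341  0.044 ]
371 [543.6846 305.1186] [0.0308 0.0359 0.044 ]
777 [184.0399 371.0039] [ 0.082  -0.2083  0.044 ]
901 [459.9068 373.9667] [ 0.0847 -0.0142  0.044 ]
6166 [437.4966 436.5389] [ 0.1398 -0.0254  0.044 ]
top brass 625 [522.44 207.84] [-0.0029 -0.4906  0.044 ]
top brass 26 [294.7692 186.4231] [0.0327 0.0381 0.044 ]
top brass 33 [293.3333 212.0303] [-0.029   0.0388  0.044 ]
top brass 18 [323.6111 212.3333] [-0.0276 -0.0316  0.044 ]
top brass 971 [ 27.9979 297.5427] [-0.246   0.6318  0.044 ]
top brass 125 [ 27.448 337.384] [-0.3338  0.62    0.044 ]
top red 55 [223.3636 229.2182] [-0.0747  0.199   0.044 ]
top blue 319 [546.5674 138.0564] [ 0.1693 -0.5551  0.044 ]
```

All three dies are seated (near studs at bed x ≈ −0.030, spacing ≈ 61 mm). Now the keeper.

```bash
python3 nudge.py '[[0.011,0.045,0,0,0.6],[0.011,0.045,0,0,0.6],[0.011,0.045,0,0,0.6],[0.011,0.045,0,0,0.6],[0.01,0.045,0,0,0.6],[0.01,0.045,0,0,0.6],[0,0.037,0,0,0.6],[0,0,0.02,0,0.6],[0,0,0,0,0.6],[0,0,0,0,0.6]]' 15
python3 - <<'E'
from h import *
where()
todo(W(-.0765,.195,.038),YB)
d=view('wrist')
for a,c in blobs(d,'red',60): print(a,c,B(cast(d,c,.06)[0]))
E
```

```text
clock: 38.0
position: [0.5655, 0.2034, 0.1137]
ee_rot: [-0.1, -3.137, 0.003]
force: [0.0, 0.0, 0.7]
width: 0.602
gripper_force: 0.0
bed pos [-0.0784  0.1947  0.1137] yaw err -0.0015755636225769365 F [0.0037 0.0328 0.6959] w 0.6016566394133839
tool move [-0.0021  0.0005  0.0757] turn -0.0015755636225769365 j7 1.1778278767032926
1942 [322.2709 257.6792] [-0.0834  0.1945  0.06  ]
```

```bash
python3 nudge.py '[[0,0,0.03,0,0.6],[0,0,0.03,0,0.6],[0,0,0.015,0,0.6],[0,0,0,0,0],[0,0,0,0,0],[0,0,0,0,0],[0,0,0,0,0],[0,0,0,0,0],[0,0,0,0,0],[0,0,0,0,0]]' 15; python3 nudge.py '[[0,0.008,0,0,0],[0,0.008,0,0,0],[0,0.008,0,0,0],[0,0.007,0,0,0],[0,0.005,0,0,0],[0,0.003,0,0,0],[0,0,0,0,0],[0,0,0,0,0]]'; python3 -c "
from h import *
where()"
```

```text
clock: 39.05
position: [0.5667, 0.2047, 0.0406]
ee_rot: [0.099, 3.139, 0.0]
force: [-1.5, -1.5, 7.4]
width: 0.167
gripper_force: 15.0
clock: 39.85
position: [0.5688, 0.2399, 0.0405]
ee_rot: [-0.102, -3.139, 0.006]
force: [-2.5, -10.9, 11.7]
width: 0.173
gripper_force: 15.0
bed pos [-0.0774  0.2313  0.0405] yaw err -0.002838266573464532 F [ -2.4829 -10.9106  11.6747] w 0.17301321465379316
```

```bash
python3 nudge.py '[[0,0.002,-0.001,0,0],[0,0.001,0,0,0],[0,0,0,0,0],[0,0,0,0,0]]'; python3 -c "
from h import *
where()"; python3 nudge.py '[[0,-0.002,0,0,0.5],[0,0,0,0,0.5],[0,0,0,0,0.5],[0,0,0,0,0.5],[0,0,-0.03,0,0.5],[0,0,-0.04,0,0.5],[0.03,-0.02,-0.03,0,0.5],[0,-0.04,0,0,0.5],[0,-0.04,0,0,0.7],[0,-0.04,0,0,1]]'
python3 - <<'E'
from h import *
where()
d=view('wrist','w16')
for a,c in blobs(d,'red',60): print(a,c,B(cast(d,c,.06)[0]))
for a,c in blobs(d,'brass',60): print(a,c,B(cast(d,c,.044)[0]))
E
```

```text
clock: 40.25
position: [0.5688, 0.2399, 0.0406]
ee_rot: [-0.106, -3.138, 0.012]
force: [-1.7, -17.8, 6.9]
width: 0.172
gripper_force: 15.0
bed pos [-0.0773  0.2314  0.0406] yaw err -0.004871825588571133 F [ -1.6535 -17.7638   6.8559] w 0.17219404690349327
clock: 41.25
position: [0.5299, 0.1064, 0.1415]
ee_rot: [0.096, 3.139, 0.001]
force: [0.4, -0.4, -0.0]
width: 0.627
gripper_force: 0.0
bed pos [-0.1079  0.0957  0.1415] yaw err 0.0012789334896601279 F [ 0.3522 -0.4205 -0.0054] w 0.6270124668017181
2448 [525.2014 282.7917] [-0.0851  0.2223  0.06  ]
755 [178.4715 370.8252] [-0.0088 -0.0077  0.044 ]
84 [ 23.7024 348.119 ] [-0.0276 -0.1146  0.044 ]
441 [469.8458 377.5714] [-0.003   0.2021  0.044 ]
273 [244.7399 415.293 ] [0.0304 0.0376 0.044 ]
1317 [340.4875 437.7699] [0.0514 0.1094 0.044 ]
```

View pics/w16.png

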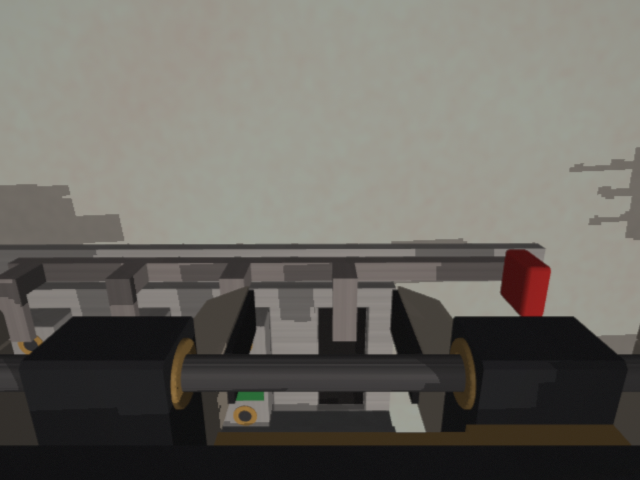

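The tabs now stand over the pockets (the black pocket's tab is at (345,300)). The travel between the two hard stops was 37.3 mm, so the keeper is locked. Next I'll measure the shaft's angle from close above.

```bash
python3 nudge.py '[[-0.02,-0.045,-0.01,0,1],[-0.02,-0.045,-0.01,0,1],[-0.02,-0.045,0,0,1],[-0.02,-0.045,0,0,1],[-0.02,-0.045,0,0,1],[-0.02,-0.045,0,0,1],[-0.015,-0.03,0,0,1],[0,0,0,0,1],[0,0,0,0,1]]'
python3 - <<'E'
from h import *
where()
d=view('wrist','w17'); p=proj(d,W(0,-.205,.06))[0].astype(int); print(p, proj(d,W(0,-.205,.075)))
i=d['image'][p[1]-60:p[1]+60,p[0]-80:p[0]+80]; cv2.imwrite('pics/shaft2.png',cv2.resize(i,None,fx=5,fy=5,interpolation=cv2.INTER_CUBIC)); print(p-[80,60])
E
```

```text
clock: 42.2
position: [0.6458, -0.2006, 0.1603]
ee_rot: [-0.1, -3.14, -0.001]
force: [-0.4, 1.0, 0.4]
width: 0.999
gripper_force: 0.0
bed pos [ 0.027  -0.2035  0.1603] yaw err -0.001521011284646434 F [-0.4063  1.0086  0.3607] w 0.9989807893933266
[320 198] [[319.8734 203.9685]]
[240 138]
```

View pics/shaft2.png

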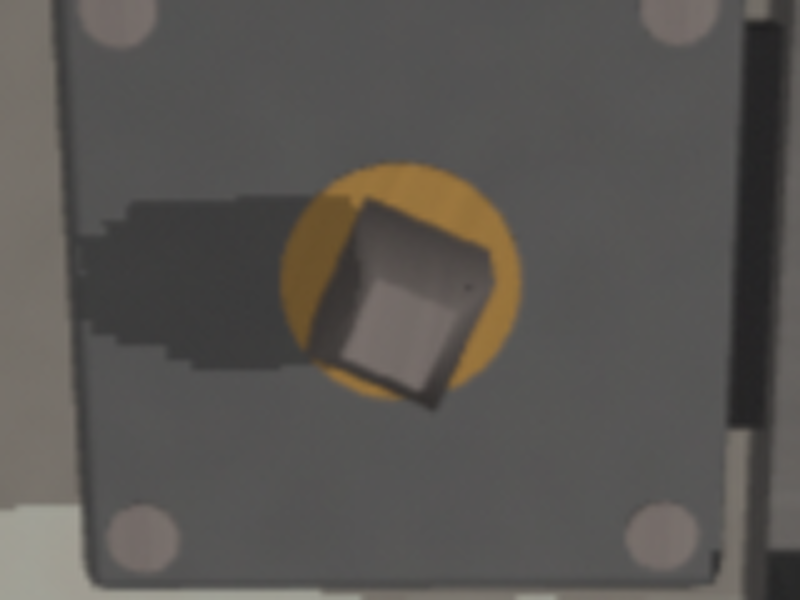

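The crop shows the collar centred at (401,281). The shaft's small top square has corners at about (382,278), (452,305), (418,390) and (340,357), and the lower edge runs (310,355) to (437,410). I'll cast these for the yaw, then go to look at the wheel.

Run:
```python
from h import *
d=dict(arm.get_image("wrist"));d["M"]=T()@d["mount"]
px=lambda l:np.array(l)/5.+[240,138]
q=cast(d,px([(382,278),(452,305),(418,390),(340,357)]),.075); print("top centre",q.mean(0))
e=cast(d,px([(310,355),(437,410)]),.067); f=cast(d,px([(365,200),(490,250)]),.045)
def a(u,v): w=v-u; return np.degrees(np.arctan2(w[1],w[0]))
print([a(q[0],q[1]),a(q[3],q[2]),a(q[0],q[3])-90,a(q[1],q[2])-90+180,a(*e),a(*f)])
print("collar",cast(d,px([(401,281)]),.045),"pred",W(0,-.205,0))
todo((.51,-.33,.16),YB)
```

```text
top centre [ 0.6193 -0.1984  0.075 ]
[np.float64(64.94478707679953), np.float64(62.76331587428819), np.float64(-121.35492821979429), np.float64(65.34450429115306), np.float64(62.22887750716779), np.float64(64.43983226683433)]
collar [[ 0.6196 -0.1982  0.045 ]] pred [ 0.6188 -0.2004  0.    ]
tool move [ 0.1276 -0.1396  0.0004] turn 0.0014680440161036756 j7 1.8685371077970714
```

```bash
python3 nudge.py '[[0.03,-0.025,-0.02,0.1,1],[0.03,-0.025,-0.02,0.1,1],[0.04,-0.025,0,0.1,1],[0.04,-0.025,0,0.1,1],[0.04,0,0,0,1],[0,0,0,0,1],[0,0,0,0,1]]'
python3 - <<'E'
from h import *
M=T();print(M[:3,3],np.degrees(np.arctan2(M[1,1],M[0,1])))
d=view('wrist','w18'); g=cv2.cvtColor(d['image'],cv2.COLOR_BGR2GRAY)
m=(g[:310]<55).astype(np.uint8); m=cv2.morphologyEx(m,cv2.MORPH_OPEN,np.ones((3,3)))
for c in cv2.findContours(m,cv2.RETR_EXTERNAL,cv2.CHAIN_APPROX_NONE)[0]:
    if cv2.contourArea(c)>300: print(cv2.contourArea(c),cv2.minAreaRect(c),cv2.approxPolyDP(c,4,True)[:,0].tolist())
E
```

```text
clock: 43.0
position: [0.4537, -0.2466, 0.2014]
ee_rot: [0.716, 3.058, 0.002]
force: [0.5, 1.1, 0.5]
width: 0.997
gripper_force: 0.0
[ 0.4537 -0.2466  0.2014] 63.640604907628024
684.0 ((418.0, 299.0), (20.0, 64.0), 90.0) [[450, 307], [436, 289], [386, 309]]
379.0 ((522.267333984375, 288.17327880859375), (43.38362121582031, 15.821090698242188), 84.2894058227539) [[526, 266], [520, 277], [519, 269], [513, 275], [523, 308], [532, 309]]
671.0 ((470.32763671875, 286.5475769042969), (53.084808349609375, 48.187103271484375), 80.90972137451172) [[446, 285], [476, 297], [487, 295], [498, 309], [484, 267], [490, 257], [480, 259], [486, 284], [479, 287], [468, 277]]
3508.5 ((222.63998413085938, 235.97998046875), (61.51829147338867, 72.54915618896484), 81.8698959350586) [[252, 202], [210, 207], [193, 222], [200, 255], [187, 243], [203, 269], [252, 262], [260, 243]]
2867.0 ((589.9817504882812, 258.4526062011719), (120.25692749023438, 150.85687255859375), 68.88650512695312) [[639, 176], [503, 228], [502, 240], [503, 233], [514, 228], [519, 245], [531, 250], [528, 240], [545, 232], [534, 220], [602, 195], [605, 212], [593, 219], [610, 213], [625, 219], [622, 235], [627, 240], [613, 245], [611, 234], [607, 241], [598, 240], [613, 309], [626, 309], [613, 249], [627, 243], [633, 252], [624, 203], [639, 194], [621, 188]]
```

Run:
```python
from h import *
d=dict(arm.get_image("wrist"));d["M"]=T()@d["mount"]
for z in(.05,.02): print(cast(d,(222,236),z))
g=cv2.cvtColor(d["image"],cv2.COLOR_BGR2GRAY)
for r in range(150,320,4): print(r,"".join(" .:-=+*#%@"[min(9,int(v)//20)] for v in g[r,130:320:2]))
todo((.46,-.315,.2))
```

```text
[[ 0.4334 -0.3247  0.05  ]]
[[ 0.4388 -0.3359  0.02  ]]
150 #################*################*#####################*#***********#*************************
154 ##########################################################*************************************
158 ##########################################################************##*#**#*####*************
162 #*###################*##################***#*******#**#####**#*#*******######***###************
166 #*######################################*+--=================+************************##*******
170 #######################*###########*+=-=========++++++===========+****###******************##**
174 ############################*##*=--==========================++++===*******##*************##***
178 ###########*###############*+=-=============++++++-----------===++++===****#*************###***
182 ############*#*#########**+=--========---==+++++++=+*+*+=====---===+++===+*#*****##**##########
186 ########*###############*+=-====+=--=***+===++++++++****+++===+=---===+++===********#####***###
190 ######################*++=-===+==-+###*+
[... 2623 characters left out ...]
********************************
298 *******#****#####**+=--------------=:   ..********##########***********************************
302 ***************+------------------=:    ..+*******########*************************************
306 *************+-------------------=.  ...  =********#######*************************************
310 ******#****+-------------------=-.  ......-********#####***************************************
314 *******#**--------------------=-   .. ....:****#**###******************************************
318 *****#**---------------------=:   . .    ..****#*####******************************************
tool move [-0.0344 -0.0583  0.0012] turn None j7 1.6518918755194723
```

The ASCII view shows the hub's black top with a lighter grey cap centred at about (223,242), and spokes and rim around it. I'll centre the camera on it and fit the cap.

```bash
python3 nudge.py '[[0,-0.038,0.02,0,1],[0,-0.038,0.03,0,1],[0,0,0,0,1],[0,0,0,0,1],[0,0,0,0,1]]'
cat >> h.py <<'E'
def hub(d,z=.05,near=None):
    g=cv2.GaussianBlur(cv2.cvtColor(d["image"],cv2.COLOR_BGR2GRAY),(3,3),0); m=((g>65)&(g<150)).astype(np.uint8); m[315:]=0
    dark=(g<55).astype(np.uint8); cs,h=cv2.findContours(dark,cv2.RETR_CCOMP,cv2.CHAIN_APPROX_NONE)
    for c,hh in zip(cs,h[0]):
        if hh[3]>=0 and cv2.contourArea(c)>300:
            r=cv2.minAreaRect(c); b=cv2.boxPoints(r); q=cast(d,b,z); e=[q[(i+1)%4]-q[i] for i in range(4)]
            a=[np.degrees(np.arctan2(v[1],v[0]))%90 for v in e]
            print("cap",r,"centre",q.mean(0),"sides",[float(np.linalg.norm(v).round(4)) for v in e],"yaw mod 90",np.round(a,1),"area",cv2.contourArea(c), cv2.approxPolyDP(c,3,True)[:,0].tolist())
E
python3 - <<'E'
from h import *
M=T();print(M[:3,3],np.degrees(np.arctan2(M[1,1],M[0,1])))
d=view('wrist','w19'); hub(d)
E
```

```text
clock: 43.6
position: [0.4211, -0.3158, 0.151]
ee_rot: [0.718, 3.058, 0.0]
force: [0.8, 0.5, 0.1]
width: 1.001
gripper_force: 0.0
[ 0.4211 -0.3158  0.151 ] 63.58234478520247
cap ((320.3858642578125, 417.54888916015625), (56.69174575805664, 327.0844421386719), 89.65484619140625) centre [ 0.549  -0.3821  0.05  ] sides [0.2421, 0.0532, 0.255, 0.0534] yaw mod 90 [63.9 70.6 64.  56.7] area 14860.5 [[484, 429], [482, 433], [446, 434], [309, 433], [303, 446], [157, 444], [174, 405], [182, 401], [188, 390], [457, 390], [463, 401], [473, 406]]
cap ((300.42767333984375, 360.97265625), (69.3774185180664, 433.767578125), 86.176513671875) centre [ 0.4973 -0.3744  0.05  ] sides [0.3046, 0.0581, 0.3236, 0.0603] yaw mod 90 [67.8 75.  68.1 56.5] area 5949.5 [[85, 390], [90, 358], [96, 347], [109, 339], [117, 340], [122, 347], [118, 353], [105, 357], [102, 371], [507, 370], [519, 379], [101, 381], [103, 392], [118, 393], [102, 409], [90, 405]]
cap ((319.38861083984375, 265.91485595703125), (39.31869888305664, 42.292388916015625), 82.40535736083984) centre [ 0.4374 -0.3268  0.05  ] sides [0.0278, 0.0281, 0.0287, 0.0283] yaw mod 90 [71.6 71.3 71.8 69.5] area 1562.5 [[336, 245], [342, 281], [304, 287], [297, 251]]
```

```bash
python3 nudge.py '[[0,0,0,-0.067,0.8],[0,0,0,-0.067,0.8],[0,0,0,0,0.8]]' 30; python3 -c "
from h import *
d=view('wrist');hub(d)
todo((.4374,-.3268,.08),np.radians(71.3))" | tail -3
```

```text
clock: 43.95
position: [0.4209, -0.3156, 0.1515]
ee_rot: [0.509, 3.099, 0.0]
force: [0.0, 0.0, 0.0]
width: 0.817
gripper_force: 0.0
cap ((302.23602294921875, 362.7309875488281), (69.39693450927734, 354.1712341308594), 85.92646789550781) centre [ 0.5067 -0.3621  0.05  ] sides [0.2496, 0.0583, 0.2653, 0.0603] yaw mod 90 [75.9 81.4 76.2 66.3] area 6234.5 [[127, 395], [132, 354], [147, 339], [154, 340], [157, 346], [153, 353], [145, 355], [142, 370], [470, 370], [481, 380], [478, 385], [145, 383], [142, 391], [155, 393], [141, 409], [134, 409]]
cap ((315.0, 265.5), (42.0, 39.0), 0.0) centre [ 0.4376 -0.327   0.05  ] sides [0.0281, 0.0276, 0.0281, 0.0285] yaw mod 90 [70.  71.3 71.8 71.3] area 1579.0 [[294, 248], [334, 246], [336, 282], [296, 284]]
tool move [-0.0193 -0.0051  0.0714] turn -0.0019587575325452633 j7 1.9632443404904643
```

```bash
python3 nudge.py '[[-0.0193,-0.0054,0.03,0,0.8],[0,0,0.03,0,0.8],[0,0,0.03,0,0.8],[0,0,0.02,0,0.8],[0,0,0.018,0,0.8],[0,0,0,0,0.3],[0,0,0,0,0.3],[0,0,0,0,0.3],[0,0,0,0,0.3],[0,0,0,0,0.3]]' 40; python3 nudge.py '[[0,0,0,0,0.3],[0,0,0,0,0.3],[0,0,-0.03,0,0.3],[0,0,-0.03,0,0.3],[0,0,-0.04,0,0.3],[0,0,0,0,0.3],[0,0,0,0,0.3]]'; python3 -c "
from h import *
M=T();print(M[:3,3],np.degrees(np.arctan2(M[1,1],M[0,1])))
todo((.6194,-.1992,.16),np.radians(63.2))"
```

```text
clock: 45.0
position: [0.4368, -0.3277, 0.0237]
ee_rot: [0.514, 3.098, 0.0]
force: [-0.7, 0.9, 6.0]
width: 0.428
gripper_force: 40.0
clock: 45.7
position: [0.4364, -0.3279, 0.1235]
ee_rot: [0.514, 3.097, -0.001]
force: [0.6, -0.3, -3.0]
width: 0.431
gripper_force: 40.0
[ 0.4364 -0.3279  0.1235] 71.15918602959884
tool move [-0.1318  0.1809 -0.0363] turn 0.13891400199523463 j7 1.9939657584610833
```

```bash
python3 nudge.py '[[0,0,-0.01,0.07,0.3],[0,0,0,0.069,0.3],[0,0,0,0,0.3]]'; python3 -c "
from h import *
todo((.6194,-.1992,.12),np.radians(63.2))"
```

```text
clock: 46.0
position: [0.4352, -0.3271, 0.1315]
ee_rot: [-0.729, -3.053, -0.001]
force: [0.4, -0.2, -2.5]
width: 0.432
gripper_force: 40.0
tool move [-0.1065  0.1973  0.0112] turn -0.0011692314040701035 j7 1.868484315974426
```

```bash
python3 nudge.py '[[-0.0213,0.0395,0,0,0.3],[-0.0213,0.0395,0,0,0.3],[-0.0213,0.0395,0,0,0.3],[-0.0213,0.0395,0,0,0.3],[-0.0213,0.0393,0,0,0.3],[0,0,0.01,0,0.3],[0,0,0,0,0.3],[0,0,0,0,0.3]]'; python3 -c "
from h import *
todo((.6194,-.1992,.11),np.radians(63.2))
d=view('wrist');hub(d)"|grep -v '0, 0, 0'
```

```text
clock: 46.8
position: [0.6184, -0.2005, 0.1216]
ee_rot: [-0.728, -3.053, 0.001]
force: [-0.0, -0.9, -2.1]
width: 0.434
gripper_force: 40.0
tool move [-0.0003  0.0016  0.0116] turn -0.0002471818335667564 j7 1.5566683072006229
cap ((323.0, 335.5), (76.0, 39.0), 0.0) centre [ 0.6665 -0.2253  0.05  ] sides [0.0278, 0.0467, 0.0278, 0.0483] yaw mod 90 [61.5 63.2 64.7 63.2] area 2891.0 [[285, 318], [359, 316], [360, 352], [288, 355]]
```

```bash
python3 nudge.py '[[0,0.0016,0.01,0,0.3],[0,0,0.01,0,0.3],[0,0,0.005,0,0.3],[0,0,0.004,0,0.3],[0,0,0.004,0,0.3],[0,0,0,0,0.3]]'; python3 -c "
from h import *
where(); print(arm.observe()['ft_torque'])"
```

```text
clock: 47.45
position: [0.6204, -0.1994, 0.0894]
ee_rot: [-0.729, -3.056, 0.002]
force: [-1.6, -3.3, -3.7]
width: 0.431
gripper_force: 40.0
bed pos [ 0.0015 -0.2039  0.0894] yaw err -0.4062960104924984 F [-1.5684 -3.256  -3.7198] w 0.4311073170762574
[-0.9066  0.1631 -0.0018]
```

```bash
python3 nudge.py '[[0,-0.0008,0.003,0,0.3],[0,0,0.004,0,0.3],[0,0,0.004,0,0.3],[0,0,0,0,0.3]]'; python3 -c "
from h import *
where(); print(arm.observe()['ft_torque'])"
```

```text
clock: 47.85
position: [0.6201, -0.1994, 0.0782]
ee_rot: [-0.729, -3.056, 0.001]
force: [0.2, -4.0, -5.2]
width: 0.435
gripper_force: 40.0
bed pos [ 0.0013 -0.204   0.0782] yaw err -0.40580221435022645 F [ 0.2221 -3.9569 -5.2052] w 0.4350363265158131
[-1.0933  0.1576 -0.0325]
```

Going down smoothly; remaining about 9.5 mm.

```bash
python3 nudge.py '[[0,-0.0005,0.003,0,0.3],[0,0,0.003,0,0.3],[0,0,0.003,0,0.3],[0,0,0.002,0,0.3],[0,0,0.001,0,0.3],[0,0,0,0,0.3]]'; python3 -c "
from h import *
where(); print(arm.observe()['ft_torque'])"
```

```text
clock: 48.45
position: [0.6201, -0.1995, 0.0687]
ee_rot: [0.728, 3.055, 0.001]
force: [-9.4, -0.5, 19.5]
width: 0.432
gripper_force: 40.0
bed pos [ 0.0013 -0.2041  0.0687] yaw err -0.4057076191047919 F [-9.4223 -0.4529 19.4627] w 0.4315951673193385
[-0.2806  2.0047 -0.0196]
```

Seated on the housing. Release, retreat and check everything.

```bash
python3 nudge.py '[[0,0,-0.001,0,0.3],[0,0,0,0,0.7],[0,0,0,0,0.7],[0,0,0,0,0.7],[0,0,0,0,0.7],[0,0,-0.02,0,0.7],[0,0,-0.04,0,0.7],[0,0,-0.04,0,0.7],[0,0,-0.03,0,0.7],[0,0,0,0,0.7]]' 20
python3 - <<'E'
from h import *
where()
d=view('wrist','w20');
hub(d,.095)
for a,c in blobs(d,'brass',60): print(a,c,B(cast(d,c,.044)[0]))
E
```

```text
clock: 49.45
position: [0.6226, -0.2004, 0.2026]
ee_rot: [0.726, 3.048, 0.0]
force: [0.5, -0.7, -0.3]
width: 0.698
gripper_force: 0.0
bed pos [ 0.0038 -0.2047  0.2026] yaw err -0.40547277858987707 F [ 0.5489 -0.6933 -0.2766] w 0.6980251516200591
cap ((502.6331787109375, 430.9681396484375), (39.97956848144531, 15.333441734313965), 4.969740867614746) centre [ 0.8336 -0.1477  0.095 ] sides [0.0151, 0.032, 0.0153, 0.0325] yaw mod 90 [66.1 57.  67.9 56.9] area 382.0 [[483, 426], [511, 424], [522, 439], [497, 431], [495, 438], [485, 434]]
cap ((485.7008361816406, 375.4483947753906), (67.0719223022461, 14.417479515075684), 89.0759506225586) centre [ 0.7788 -0.1421  0.095 ] sides [0.0105, 0.0606, 0.0112, 0.0606] yaw mod 90 [64.1 71.3 64.2 70.7] area 469.5 [[480, 342], [488, 353], [493, 381], [491, 400], [485, 409], [479, 407], [485, 391]]
cap ((303.60931396484375, 402.5194091796875), (306.0795593261719, 104.7740478515625), 5.29008150100708) centre [ 0.7407 -0.2754  0.095 ] sides [0.0976, 0.2252, 0.101, 0.2482] yaw mod 90 [51.4 56.9 64.6 56.3] area 20143.5 [[154, 365], [161, 345], [170, 338],
[... 501 characters left out ...]
0.0291] yaw mod 90 [62.1 63.1 64.  63.1] area 1684.5 [[300, 213], [341, 211], [342, 249], [303, 250]]
375 [624.9547  38.0827] [-0.0289  0.0356  0.044 ]
337 [520.3531  83.3205] [-0.0288 -0.038   0.044 ]
170 [633.7529 123.3118] [0.0309 0.0311 0.044 ]
302 [423.0762 125.5497] [-0.0286 -0.1109  0.044 ]
315 [541.146  161.6571] [ 0.0316 -0.0379  0.044 ]
284 [448.4331 199.6585] [ 0.0319 -0.111   0.044 ]
3228 [ 35.2252 287.7813] [-0.0323 -0.4493  0.044 ]
1042 [164.3781 374.0537] [ 0.0843 -0.394   0.044 ]
894 [481.8289 374.7729] [ 0.1979 -0.133   0.044 ]
415 [501.7133 431.1349] [ 0.2666 -0.1337  0.044 ]
261 [543.6398 428.5862] [ 0.2794 -0.0965  0.044 ]
360 [339.4806 434.1278] [ 0.2089 -0.276   0.044 ]
```

```bash
python3 nudge.py '[[0,0,0,0,0.7],[0,0,0,0,0.7],[0,0,0,0,0.7]]'
python3 - <<'E'
from h import *
t=view('top')
for a,ce in blobs(t,'red',15): print(a,ce,B(cast(t,ce,.06)[0]))
for a,ce in blobs(t,'brass',15): print(a,ce,B(cast(t,ce,.044)[0]))
E
```

```text
clock: 49.8
position: [0.6196, -0.1992, 0.1964]
ee_rot: [-0.728, -3.054, 0.0]
force: [-0.2, -0.4, -0.1]
width: 0.698
gripper_force: 0.0
54 [207.1667 228.8148] [-0.0779  0.2321  0.06  ]
670 [523.0328 206.8836] [-0.0006 -0.4921  0.044 ]
26 [294.6538 186.5   ] [0.0325 0.0384 0.044 ]
25 [326.16 187.44] [ 0.0324 -0.0357  0.044 ]
25 [357.88 187.88] [ 0.0335 -0.1099  0.044 ]
17 [293.5882 210.9412] [-0.0264  0.0383  0.044 ]
23 [325.     211.8696] [-0.0264 -0.0348  0.044 ]
24 [356.9583 212.9167] [-0.0266 -0.109   0.044 ]
981 [ 28.0479 297.5505] [-0.246   0.6317  0.044 ]
128 [ 27.3984 337.2891] [-0.3336  0.6201  0.044 ]
```

The grip is at bed y 0.232, so the keeper is locked, and all the dies are in. Handing in.

```bash
python3 -c "
from cell import arm
print(arm.sign_off())"
```

```text
the job is handed in; nothing more can be done
None
```

Job handed in at about 50 s on the robot's clock, with no verdict shown: the blue, yellow and green dies measured flat in their pockets (the black die was absent), the keeper was at its locked stop, and the handwheel was seated on the shaft.

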